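# Set up the welding positioner for a lantern cage

## Task

Set up the welding positioner for the next lantern cage: swing the red clamp clear of the faceplate, pick up the round fixture disc by its yellow post, turn it until its bolt holes line up with the four studs, and lower it gently over them until it lies flush; do not let it fall on. Then swing the clamp fully back in over the disc's rim, and stand every steel bar from the sloping rack end-down in a socket of its own on the disc. Leave the other tools and bent pieces on the bench alone.

Things in the scene. Friction and masses are not known exactly. Their poses are not given: they have to be found in the camera images.
- seat (a point): centre of the level top face (95 mm above the bench) of the faceplate, a dark round plate 190 mm across on top of the blue welding positioner, which is fixed ahead of the robot. z up, x points away from the red clamp, which stands on the robot's side. Four brass studs at 76 mm radius on this frame's diagonals (45, 135, 225, 315 degrees): 12 mm thick, 27 mm tall, the top 6 mm tapered.
- clamp (a joint): angle (rad) of the red swing clamp: 0 = its stop, arm pointing at the faceplate's centre and over its rim; grows to 1.9 as it swings clockwise seen from above, the knob going to -y of the seat frame. It stays where left (about 3 N at the knob moves it). Starts at 0 to 0.35, in the disc's way; clear of the disc beyond 0.85. Its pad is 14 mm above the faceplate, 4 mm over a seated disc.
- clamp_knob (a point): centre of the upright black round knob (22 mm across, 42 mm tall) on a spindle at the end of the clamp arm, 179 mm above the bench, 50 mm from the clamp's upright pivot: grip it here from above. The pivot stands 134 mm from the faceplate's axis, on the -x axis of the seat frame.
- disc_grip (a point): point on the axis of the loose blue-grey fixture disc (184 mm across, 10 mm thick, 0.6 to 0.95 kg), 72 mm above its underside, where to grip its yellow square post: 28 x 28 mm, top 90 mm above the underside, faces square to this frame's x and y. z up. Four 17 mm bolt holes at 76 mm radius on this frame's diagonals: it fits in any of four turns. Seated flush, this point is 72 mm above seat.
- sock1 (a point): floor centre of socket 1, one of six steel square tubes welded upright on the fixture disc: inside 20 x 20 mm, 3 mm wall, 40 mm deep; the floor is the disc's top face (10 mm above its underside). 52 mm from the disc's axis, at 90 degrees from the x axis of disc_grip. Takes one bar.
- sock2 (a point): floor centre of socket 2, one of six steel square tubes welded upright on the fixture disc: inside 20 x 20 mm, 3 mm wall, 40 mm deep; the floor is the disc's top face (10 mm above its underside). 52 mm from the disc's axis, at 150 degrees from the x axis of disc_grip. Takes one bar.
- sock3 (a point): floor centre of socket 3, one of six steel square tubes welded upright on the fixture disc: inside 20 x 20 mm, 3 mm wall, 40 mm deep; the floor is the disc's top face (10 mm above its underside). 52 mm from the disc's axis, at 210 degrees from the x axis of disc_grip. Takes one bar.
- sock4 (a point): floor centre of socket 4, one of six steel square tubes welded upright on the fixture disc: inside 20 x 20 mm, 3 mm wall, 40 mm deep; the floor is the disc's top face (10 mm above its underside). 52 mm from the disc's axis, at 270 degrees from the x axis of disc_grip. Takes one bar.
- sock5 (a point): floor centre of socket 5, one of six steel square tubes welded upright on the fixture disc: inside 20 x 20 mm, 3 mm wall, 40 mm deep; the floor is the disc's top face (10 mm above its underside). 52 mm from the disc's axis, at 330 degrees from the x axis of disc_grip. Takes one bar.
- sock6 (a point): floor centre of socket 6, one of six steel square tubes welded upright on the fixture disc: inside 20 x 20 mm, 3 mm wall, 40 mm deep; the floor is the disc's top face (10 mm above its underside). 52 mm from the disc's axis, at 30 degrees from the x axis of disc_grip. Takes one bar.
- rack: grey rack, fixed, ahead and left of the robot; origin under the centre of its 130 x 290 x 8 mm base plate, front (-x) towards the robot. A row of six square tubes, 46 mm apart along its y, 18 mm wide inside and 72 mm long; bars in them lean 0.45 rad (26 degrees) from upright, tops towards its -x.
- bar1_mid (a point): middle of loose bar 1: round dark steel bar with red-painted ends, 14 mm thick, 150 mm long, 0.18 kg; z runs along it, upwards at the start; both ends are alike. Starts leaning in tube 1 of the rack (counted from its -y end), its lowest 72 mm inside. Absent (None) in some starts: 4 to 6 bars are there.
- bar2_mid (a point): middle of loose bar 2: round dark steel bar with red-painted ends, 14 mm thick, 150 mm long, 0.18 kg; z runs along it, upwards at the start; both ends are alike. Starts leaning in tube 2 of the rack (counted from its -y end), its lowest 72 mm inside. Absent (None) in some starts: 4 to 6 bars are there.
- bar3_mid (a point): middle of loose bar 3: round dark steel bar with red-painted ends, 14 mm thick, 150 mm long, 0.18 kg; z runs along it, upwards at the start; both ends are alike. Starts leaning in tube 3 of the rack (counted from its -y end), its lowest 72 mm inside. Absent (None) in some starts: 4 to 6 bars are there.
- bar4_mid (a point): middle of loose bar 4: round dark steel bar with red-painted ends, 14 mm thick, 150 mm long, 0.18 kg; z runs along it, upwards at the start; both ends are alike. Starts leaning in tube 4 of the rack (counted from its -y end), its lowest 72 mm inside. Absent (None) in some starts: 4 to 6 bars are there.
- bar5_mid (a point): middle of loose bar 5: round dark steel bar with red-painted ends, 14 mm thick, 150 mm long, 0.18 kg; z runs along it, upwards at the start; both ends are alike. Starts leaning in tube 5 of the rack (counted from its -y end), its lowest 72 mm inside. Absent (None) in some starts: 4 to 6 bars are there.
- bar6_mid (a point): middle of loose bar 6: round dark steel bar with red-painted ends, 14 mm thick, 150 mm long, 0.18 kg; z runs along it, upwards at the start; both ends are alike. Starts leaning in tube 6 of the rack (counted from its -y end), its lowest 72 mm inside. Absent (None) in some starts: 4 to 6 bars are there.
- flat_ring: bystander, to be left alone: a ring of bent flat steel bar, 100 mm across, 25 mm tall; origin at the centre of its underside
- scroll: bystander, to be left alone: a spiral scroll of bent flat steel bar, about 120 mm across, 25 mm tall; origin at the centre of its underside
- hammer: bystander, to be left alone: a hammer, 260 mm; origin at the centre of its underside
- wire_brush: bystander, to be left alone: a wooden-handled brush, 220 mm; origin at the centre of its underside
- pliers: bystander, to be left alone: pliers with red handles, 170 mm; origin at the centre of its underside
- try_square: bystander, to be left alone: a steel square with a blue stock, 300 mm blade; origin at the centre of its underside
Things that resemble listed ones, but are neither listed nor needed, are in the scene too. Several things look just like the part that bears disc_grip: the one meant starts farthest to the robot's right.

How it is judged (in metres and radians):
On the way, in this order (a step that is already met when the one before it is completed fails the run):
1. the clamp is swung clear of the faceplate (value of joint clamp above 0.85 rad), for 0.1 s.
2. the disc lies flush on the faceplate, its holes over the four studs (horizontal distance between disc_grip and seat below 0.006 m and z of disc_grip in the frame of seat between 0.068 and 0.0755 m and angle between the z axis of disc_grip and the z axis of seat, either way round below 0.03 rad), for 0.2 s.
3. the clamp is swung back in over the seated disc (all of step 2 and value of joint clamp below 0.3 rad), for 0.2 s.
At the end, for the whole second after the job is handed in: The disc lies flush over the studs (centre within 6 mm, at most 3 mm high, level within 0.03 rad), the clamp is within 0.3 rad of its stop over the disc, and every bar present stands at rest on the floor of a socket (middle within 18 mm of its axis, within 0.22 rad of upright) (all of step 3 and (horizontal distance between bar1_mid and sock1 below 0.018 m or horizontal distance between bar1_mid and sock2 below 0.018 m or horizontal distance between bar1_mid and sock3 below 0.018 m or horizontal distance between bar1_mid and sock4 below 0.018 m or horizontal distance between bar1_mid and sock5 below 0.018 m or horizontal distance between bar1_mid and sock6 below 0.018 m) and z of bar1_mid in the frame of disc_grip between 0.006 and 0.019 m and angle between the z axis of each of bar1_mid, bar2_mid, bar3_mid, bar4_mid, bar5_mid, bar6_mid and the z axis of disc_grip, either way round below 0.22 rad and linear speed of each of bar1, bar2, bar3, bar4, bar5, bar6, disc below 0.03 m/s and (horizontal distance between bar2_mid and sock1 below 0.018 m or horizontal distance between bar2_mid and sock2 below 0.018 m or horizontal distance between bar2_mid and sock3 below 0.018 m or horizontal distance between bar2_mid and sock4 below 0.018 m or horizontal distance between bar2_mid and sock5 below 0.018 m or horizontal distance between bar2_mid and sock6 below 0.018 m) and z of bar2_mid in the frame of disc_grip between 0.006 and 0.019 m and (horizontal distance between bar3_mid and sock1 below 0.018 m or horizontal distance between bar3_mid and sock2 below 0.018 m or horizontal distance between bar3_mid and sock3 below 0.018 m or horizontal distance between bar3_mid and sock4 below 0.018 m or horizontal distance between bar3_mid and sock5 below 0.018 m or horizontal distance between bar3_mid and sock6 below 0.018 m) and z of bar3_mid in the frame of disc_grip between 0.006 and 0.019 m and (horizontal distance between bar4_mid and sock1 below 0.018 m or horizontal distance between bar4_mid and sock2 below 0.018 m or horizontal distance between bar4_mid and sock3 below 0.018 m or horizontal distance between bar4_mid and sock4 below 0.018 m or horizontal distance between bar4_mid and sock5 below 0.018 m or horizontal distance between bar4_mid and sock6 below 0.018 m) and z of bar4_mid in the frame of disc_grip between 0.006 and 0.019 m and (horizontal distance between bar5_mid and sock1 below 0.018 m or horizontal distance between bar5_mid and sock2 below 0.018 m or horizontal distance between bar5_mid and sock3 below 0.018 m or horizontal distance between bar5_mid and sock4 below 0.018 m or horizontal distance between bar5_mid and sock5 below 0.018 m or horizontal distance between bar5_mid and sock6 below 0.018 m) and z of bar5_mid in the frame of disc_grip between 0.006 and 0.019 m and (horizontal distance between bar6_mid and sock1 below 0.018 m or horizontal distance between bar6_mid and sock2 below 0.018 m or horizontal distance between bar6_mid and sock3 below 0.018 m or horizontal distance between bar6_mid and sock4 below 0.018 m or horizontal distance between bar6_mid and sock5 below 0.018 m or horizontal distance between bar6_mid and sock6 below 0.018 m) and z of bar6_mid in the frame of disc_grip between 0.006 and 0.019 m); the robot touches nothing.
It fails at once if the disc is let fall onto the studs (horizontal distance between disc_grip and seat below 0.03 m and z of disc_grip in the frame of seat below 0.11 m and linear speed of disc above 0.6 m/s).
It fails at once if another tool or bent piece on the bench is disturbed (moved more than 40 mm) (distance of any of flat_ring, scroll, hammer, wire_brush, pliers, try_square from where it was at the start of the episode above 0.04 m).
Of bar1, bar2, bar3, bar4, bar5, bar6 only 4 to 6 are there at a start; the rules pass over those that are not, and their reading is None.
At some moment in a run one of disc may be knocked a few centimetres aside while the robot is not near it.
It also fails if it takes over 210 s, if anything falls off the work surface, if the arm or the gripper's body presses on something with over 40 N, if the wrist force passes 120 N, or if a joint passes its speed limit or range.

## Robot

A 6-joint arm with a two-finger parallel gripper is mounted at the origin on the work surface. World frame = base frame: x ahead of the robot, y to its left, z up, the work surface at z = 0. Lengths are in m, angles in degrees, forces in N, time in s.
With the tool pointing down it reaches from about 0.25 to 0.725 m from the base axis. Payload 9.7 kg.
Tool frame: the origin (TCP) lies at the very end of the fingers, on their centre line; the grasp point (between the pads) lies 19 mm behind it (bot.grip_point_offset is the distance from the TCP to the grasp point, in m); y points along the fingers, x is the direction in which the jaws open and shut, and the axes are right-handed (so a half turn about y gives the same grasp; the last joint's range is limited). The gripper opens to 85 mm and grips with 20 to 120 N. Pads are 22 mm wide; open, the fingers measure 114 mm over their backs; the gripper's body (76 mm by 85 mm) begins 54 mm behind the grasp point. The pads swing forward as they close: fully open they stand 13 mm farther back than shut.
Start: joints at [-63.484, 4.979, 10.078, 95.1, 0, 90], TCP at [0.246, -0.492, 0.231] pointing down, gripper open.
Joint ranges: [-179.16, 179.16], [-48.56, 103.87], [-65.8, 70.77], [-126.05, 130.52], [-82.76, 87.17], [-180, 180]. Speed limits (degrees/s): [127.2, 127.2, 147.25, 180, 180, 180].

## Interface

Orientations are given as [roll, pitch, yaw] about the fixed x, y, z axes, in that order (R = Rz(yaw) Ry(pitch) Rx(roll)).
In Python, from workcell import bot gives the robot as it stands.
- The arm moves only by the shell command python3 -m inch 'ROWS' [FORCE]. ROWS is JSON, a list of rows, each a list of 3 entries, a list of its own where there are three numbers: the shift along the tool's x, y, z in mm, then the turn, a rotation vector about the tool's x, y, z in rad, then the finger opening in mm, from 0 to 85.4. In form: [[[x, y, z], [ax, ay, az], grip], ...]. A call has 1 to 20 rows; each row is the pose to reach, as a shift and turn from the pose measured when the call began, along the tool's axes at that moment; what a row does not reach only later rows make up. A row lasts 1/10 s, in which the tool goes at most 50 mm and 8.59 degrees, less where a joint would pass 70% of its speed; a pose out of reach is approached as far as the arm can. A call with a gripper value outside its range is refused whole. The fingers move at their own pace and stop on an object; FORCE is the grip in N (left out, the last holds). Time passes only in rows, so rows that repeat a pose let the fingers close. It gives the time, the measured TCP pose, the force and the opening at its end, in the units of the state.
- bot.get_obs(): the state, without advancing time (a new reading comes with each control period).
- bot.camera(name): name is "scene" or "top" or "wrist"; returns a dict with "frame" (384x512x3 uint8, red, green, blue), "mtx" (3x3 intrinsics, pixels), "origin" and "orientation" of the camera in the world. Camera axes: x right, y down, z forward; pixel columns grow to the right and rows downward; lengths in m; the calibration is good to about 2 mm. A picture is of the moment at which its call begins. There is no depth.
- bot.job_done(): hands the job in, once; it reports no verdict.
Trained networks look in a picture, given as the dict that the camera call returned (one of the last four; its "shot" number tells which), for a name from the list of things; names that differ only in an ending like _2 or _b are one class to them, and where a whole thing is asked for, a point or a joint stands for the part that bears it (a point fixed in the world has none). Each returns a list of dicts, best first, with "confidence" (0 to 1); they miss things now and then, are a little off and sometimes report something else, mostly with a low value. They report only what shows in the picture. A call takes as long as a camera call. They do not tell look-alikes from the thing itself.
- bot.search_frame(picture, name): "box" ([left, top, right, bottom] in pixels, round what is visible of it).
- bot.cut_out(picture, name): "region" (384x512 bool, what is visible of it) and "box" ([left, top, right, bottom] in pixels, round what is visible of it).
The state is a dict: "time": time; "q": joint angles; "qd": joint speeds; "joint_efforts": joint torques, N m; "ee_pos": TCP position; "tcp_rot": TCP orientation; "wrist_force": force on the tool from outside, world axes, zero at the start; "torque": the same for the moment, N m; "opening": finger opening in m.
Only numpy, scipy, OpenCV 4.12 (cv2) and the standard library are available. Lean on these libraries where they do the work, as an engineer would, in place of code of your own. Each camera call takes 0.05 s, during which the arm holds its last target. There are 200 camera calls.

## Working session

There is one attempt and no reset: what is moved stays moved. The work goes in short steps, Python scripts to look and compute and a shell command to move; the robot and the scene stay as the last step left them, time stands still between calls to the robot, and variables do not carry over. Pictures are saved under pics/ and viewed, about 12 in all and at most 16, crops included, and the job is handed in when it is done.

```bash
ls; mkdir -p pics; cat > h.py <<'E'
import numpy as np,cv2
from workcell import bot
from scipy.spatial.transform import Rotation as R
def rot(o):
    o=np.array(o,float)
    if o.shape==(3,3): return o
    return R.from_euler('xyz',o,degrees=True).as_matrix() if o.size==3 else R.from_quat(o).as_matrix()
def ray(c,uv):
    d=rot(c['orientation'])@np.linalg.solve(c['mtx'],[uv[0],uv[1],1.]); return np.array(c['origin']),d
def atz(c,uv,z):
    o,d=ray(c,uv); return o+d*(z-o[2])/d[2]
def proj(c,p):
    q=c['mtx']@(rot(c['orientation']).T@(np.array(p,float)-c['origin'])); return q[:2]/q[2]
def save(c,n,box=None,s=1):
    f=c['frame'][:,:,::-1]
    if box: f=f[box[1]:box[3],box[0]:box[2]]
    cv2.imwrite('pics/'+n+'.png',cv2.resize(f,None,fx=s,fy=s,interpolation=cv2.INTER_CUBIC))
def st():
    o=bot.get_obs(); print({k:np.round(o[k],4).tolist() for k in('time','ee_pos','tcp_rot','wrist_force','opening','q')}); return o
def delta(p,yaw=None,rpy=None):
    "shift mm & rotvec in tool axes from the current pose to TCP p, with rpy target"
    o=bot.get_obs(); M=rot(o['tcp_rot']); d=M.T@(np.array(p)-o['ee_pos'])*1000
    rv=R.from_matrix(M.T@rot(rpy)).as_rotvec() if rpy is not None else np.zeros(3)
    print('shift',d.round(1),'turn',rv.round(4))
E
python3 - <<'E'
from h import *
st()
for n in('scene','top'):
    c=bot.camera(n); save(c,n+'0'); print(n,np.round(c['origin'],3),c['orientation'],c['mtx'][0])
    for k in('seat','clamp','clamp_knob','disc_grip','rack','bar1_mid'):
        try: print(k,[(np.round(d['box']).astype(int).tolist(),round(d['confidence'],2)) for d in bot.search_frame(c,k)])
        except Exception as e: print(k,e)
im=np.vstack([cv2.imread('pics/scene0.png'),cv2.imread('pics/top0.png')])
cv2.imwrite('pics/both.png',cv2.resize(im,None,fx=.78,fy=.78))
E
```

```text
pics
{'time': 0.0, 'ee_pos': [0.2455, -0.4919, 0.2306], 'tcp_rot': [-90.0001, 0.0736, -63.4846], 'wrist_force': [0.5663, 0.1915, -0.119], 'opening': 0.0852, 'q': [-63.4831, 5.0087, 10.0345, 95.0994, -0.0001, 90.0015]}
scene [1.006 0.295 0.86 ] [-140.84896627    1.08744599  117.35787227] [350.50659067   0.         255.44405577]
seat [([176, 167, 263, 270], 0.95)]
clamp [([223, 168, 252, 190], 0.9)]
clamp_knob [([224, 166, 251, 191], 0.64)]
disc_grip [([126, 153, 180, 197], 0.79), ([200, 106, 246, 146], 0.74), ([223, 167, 250, 191], 0.3)]
rack [([288, 219, 400, 274], 0.84), ([71, 208, 149, 275], 0.62), ([124, 151, 183, 198], 0.25)]
bar1_mid [([300, 202, 306, 230], 0.54)]
top [0.351 0.011 1.392] [-1.74553393e+02 -1.27483962e-01 -8.87525292e+01] [425.72761918   0.         254.28603757]
seat [([246, 124, 307, 211], 0.68)]
clamp [([270, 180, 283, 209], 0.46)]
clamp_knob [([321, 96, 414, 131], 0.41)]
disc_grip [([340, 168, 400, 223], 0.93), ([317, 265, 380, 322], 0.61)]
rack [([131, 156, 223, 236], 0.66)]
bar1_mid [([114, 139, 161, 148], 0.16)]
```

View pics/both.png

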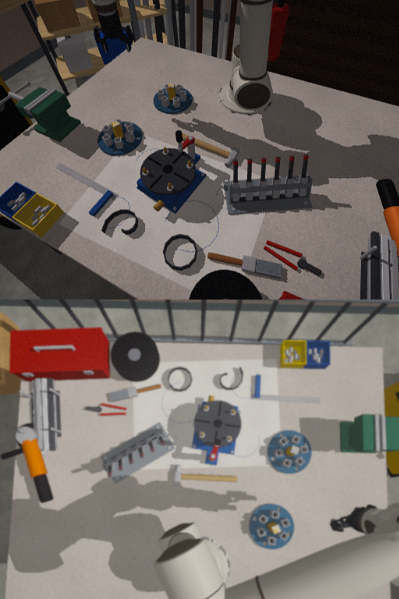

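```bash
python3 - <<'E'
import cv2
a=cv2.imread('pics/top0.png')[90:340,110:430]
cv2.imwrite('pics/top0z.png',cv2.resize(a,None,fx=2.4,fy=2.4,interpolation=cv2.INTER_CUBIC))
E
```

```text
(no output)
```

View pics/top0z.png

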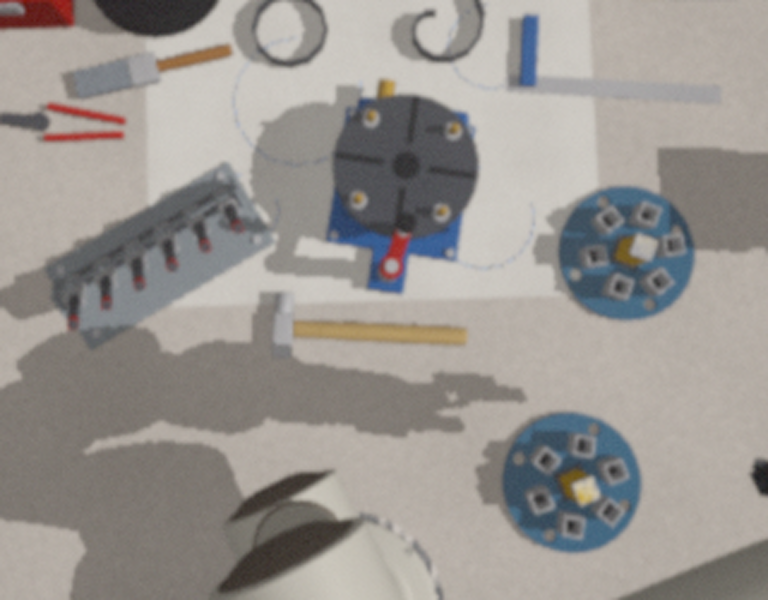

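The top zoom shows the faceplate with four brass studs (zoom px (371,118), (453,130), (442,212), (358,200)) and the red clamp, pivot (391,266) and knob (405,224). The rack has six bars, from (70,320) to (233,215).

There are two candidate discs: A at zoom (626,253), which is top px (371,195), and B at zoom (571,482), which is top px (348,291). Image right is -y, so A should be the one farthest to the robot's right. I'll check that with numbers.

```bash
python3 - <<'E'
from h import *
c=bot.camera('top'); s=bot.camera('scene')
Z=lambda x,y:(x/2.4+110-.3,y/2.4+90-.3)
for n in [(626,253),(571,482)]: print('disc',atz(c,Z(*n),.01).round(3))
S=np.array([atz(c,Z(*p),.122) for p in[(371,118),(453,130),(442,212),(358,200)]]); m=S.mean(0)
print(S.round(3),'seat',m.round(4),np.linalg.norm(S-m,axis=1).round(4), [np.degrees(np.arctan2(*(p-m)[1::-1])).round(1) for p in S])
print('face centre',atz(c,Z(406,165),.095).round(4))
print('pivot',atz(c,Z(391,266),.16).round(4),'knob',atz(c,Z(405,224),.20).round(4))
for p in[(70,320),(103,297),(137,275),(168,258),(202,238),(233,215)]: print('bar tip',atz(c,Z(*p),.15).round(3))
print('post tops',atz(c,Z(644,247),.09).round(3),atz(c,Z(585,491),.09).round(3))
save(s,'sz',(100,90,420,300),2.4)
E
```

```text
disc [ 0.481 -0.368  0.01 ]
disc [ 0.173 -0.294  0.01 ]
[[ 0.634 -0.016  0.122]
 [ 0.621 -0.12   0.122]
 [ 0.517 -0.107  0.122]
 [ 0.529 -0.002  0.122]] seat [ 0.5753 -0.0612  0.122 ] [0.0742 0.0744 0.0747 0.0751] [np.float64(37.5), np.float64(-52.0), np.float64(-141.9), np.float64(127.7)]
face centre [ 0.5799 -0.0628  0.095 ]
pivot [ 0.4445 -0.043   0.16  ] knob [ 0.4912 -0.0568  0.2   ]
bar tip [0.371 0.344 0.15 ]
bar tip [0.4   0.306 0.15 ]
bar tip [0.427 0.265 0.15 ]
bar tip [0.449 0.229 0.15 ]
bar tip [0.474 0.188 0.15 ]
bar tip [0.504 0.151 0.15 ]
post tops [ 0.481 -0.369  0.09 ] [ 0.173 -0.294  0.09 ]
```

View pics/sz.png

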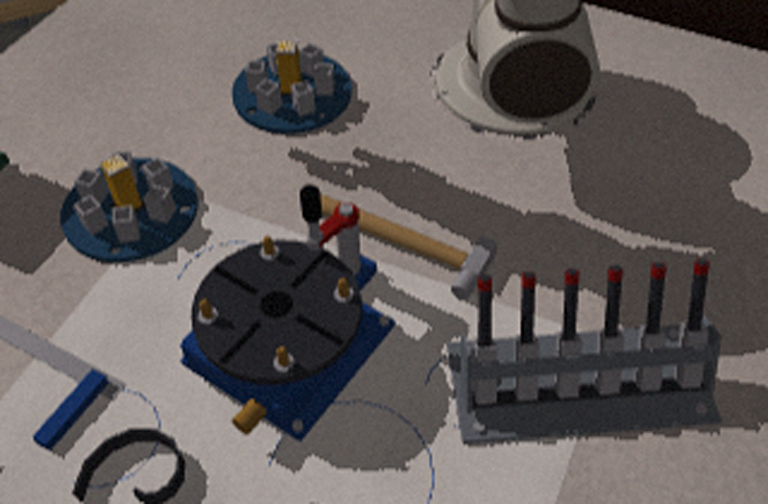

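Disc A at (0.481, -0.369) is farthest to the robot's right, since B sits at y = -0.294. The scene crop agrees: A at zoom (130,205), B at (293,85). The seat is at about (0.577, -0.062) with yaw about -7.2°. The pivot matches at 134 mm, and the clamp angle is about 0.16 rad. Next I'll move over the knob.

```bash
python3 - <<'E'
from h import *
delta([.47,-.056,.33],rpy=[-90,0,73.6])
E
```

```text
shift [-290.   -98.7  395.6] turn [-0.     -2.3925  0.    ]
```

```bash
python3 -m inch '[[[0,-50,0],[0,0,0],85],[[-30,-99,40],[0,-0.15,0],85],[[-290,-99,396],[0,-2.3925,0],85],[[-290,-99,396],[0,-2.3925,0],85],[[-290,-99,396],[0,-2.3925,0],85],[[-290,-99,396],[0,-2.3925,0],85],[[-290,-99,396],[0,-2.3925,0],85],[[-290,-99,396],[0,-2.3925,0],85],[[-290,-99,396],[0,-2.3925,0],85],[[-290,-99,396],[0,-2.3925,0],85],[[-290,-99,396],[0,-2.3925,0],85],[[-290,-99,396],[0,-2.3925,0],85],[[-290,-99,396],[0,-2.3925,0],85],[[-290,-99,396],[0,-2.3925,0],85],[[-290,-99,396],[0,-2.3925,0],85],[[-290,-99,396],[0,-2.3925,0],85],[[-290,-99,396],[0,-2.3925,0],85],[[-290,-99,396],[0,-2.3925,0],85],[[-290,-99,396],[0,-2.3925,0],85],[[-290,-99,396],[0,-2.3925,0],85]]' 30
python3 - <<'E'
from h import *
st(); c=bot.camera('wrist'); print(c['origin'],c['orientation'],c['mtx'][0])
for k in('clamp','clamp_knob','seat'):
    for d in bot.search_frame(c,k): print(k,np.round(d['box']),d['confidence'])
save(c,'w1')
E
```

```text
time: 2.8
ee_pos: [0.4704, -0.0558, 0.3303]
tcp_rot: [-90.0, -0.0, 73.4]
wrist_force: [-0.0, -0.1, -0.3]
opening: 0.0853
{'time': 2.8, 'ee_pos': [0.4704, -0.0558, 0.3303], 'tcp_rot': [-90.002, -0.0018, 73.407], 'wrist_force': [-0.0032, -0.0854, -0.2975], 'opening': 0.0853, 'q': [-6.7712, -1.9513, 14.2904, 106.2395, 0.0014, 9.8218]}
[ 0.39680678 -0.03459327  0.47372423] [ 1.62679056e+02 -1.52295208e-02  7.34258376e+01] [327.05417434   0.         250.55228502]
clamp [242. 125. 268. 214.] 0.8
clamp_knob [238. 120. 268. 214.] 0.96
seat [199. 102. 347. 300.] 0.79
```

View pics/w1.png

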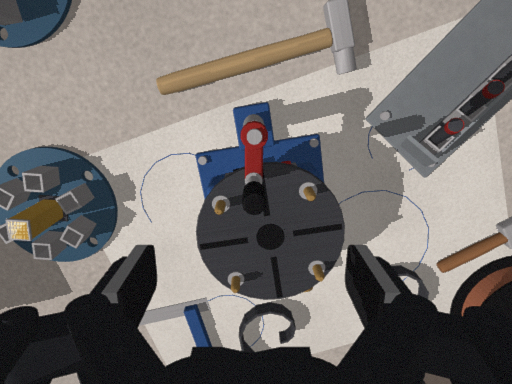

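The wrist view shows the clamp pivot at (254,137), the knob top near (254,193), and studs at about (219,207), (309,191), (318,270) and (236,282). The face hub is at (270,237).

```bash
python3 - <<'E'
from h import *
c=bot.camera('wrist')
print('knob top',atz(c,(254,192),.2).round(4),'pivot',atz(c,(254,137),.17).round(4),'hub',atz(c,(270,237),.095).round(4))
f=c['frame']; hsv=cv2.cvtColor(f,cv2.COLOR_RGB2HSV)
for n,p in dict(a=(219,207),b=(309,191),c=(318,270),d=(236,282)).items(): print(n,atz(c,p,.122).round(4))
# predictions
s=np.array([.577,-.062,.095]);y=np.radians(-7.2)
for a in(45,135,225,315):
    q=s+[.076*np.cos(y+np.radians(a)),.076*np.sin(y+np.radians(a)),0]; print(a,proj(c,q).round(1),proj(c,q+[0,0,.027]).round(1))
print('hub pred',proj(c,s).round(1))
save(c,'w1z',(190,95,360,310),2.6)
E
```

```text
knob top [ 0.4844 -0.0574  0.2   ] pivot [ 0.4423 -0.0448  0.17  ] hub [ 0.5817 -0.0634  0.095 ]
a [ 0.5154 -0.1075  0.122 ]
b [ 0.5258 -0.0038  0.122 ]
c [ 0.628  -0.0169  0.122 ]
d [ 0.6158 -0.1181  0.122 ]
45 [316.6 264.4] [320.8 275.9]
135 [307.6 187.1] [311.5 194.2]
225 [220.6 200.5] [218.5 208.5]
315 [235.8 275.9] [234.8 288. ]
hub pred [270.1 233.5]
```

View pics/w1z.png

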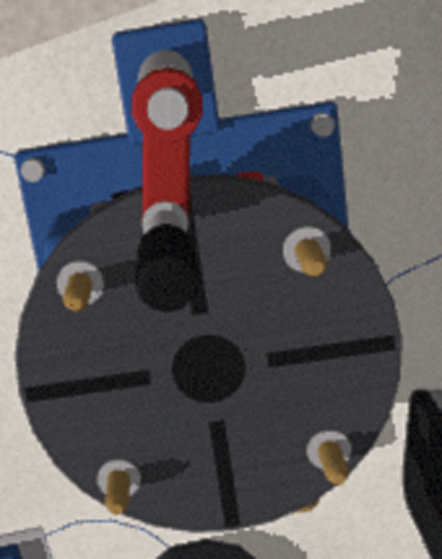

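```bash
python3 -m inch '[[[5,0,-24],[0,0,0],85],[[5,50,-24],[0,0,0],85],[[5,100,-24],[0,0,0],85],[[5,140,-24],[0,0,0],85],[[5,162,-24],[0,0,0],85],[[5,162,-24],[0,0,0],60],[[5,162,-24],[0,0,0],25],[[5,162,-24],[0,0,0],25],[[5,162,-24],[0,0,0],25],[[5,162,-24],[0,0,0],25],[[5,162,-24],[0,0,0],25],[[5,162,-24],[0,0,0],25],[[5,162,-24],[0,0,0],25]]' 20
python3 - <<'E'
from h import *
o=st(); M=rot(o['tcp_rot']); p0=np.radians(-14)
for i in range(1,10):
    d=np.radians(8.*i); p=p0-d
    print((M.T@np.array([50*(np.cos(p)-np.cos(p0)),50*(np.sin(p)-np.sin(p0)),0])).round(1),round(d,3))
c=bot.camera('wrist'); save(c,'w2',(100,100,400,384),2)
E
```

```text
time: 4.35
ee_pos: [0.4949, -0.058, 0.1684]
tcp_rot: [-90.0, 0.0, 73.5]
wrist_force: [-0.2, -1.8, 1.8]
opening: 0.0254
{'time': 4.35, 'ee_pos': [0.4949, -0.058, 0.1684], 'tcp_rot': [-90.016, 0.0112, 73.5384], 'wrist_force': [-0.2078, -1.8161, 1.768], 'opening': 0.0254, 'q': [-6.6753, -2.9415, -4.9168, 88.0109, -0.0138, 9.7862]}
[-7.   0.   0.2] 0.14
[-13.9   0.    1.3] 0.279
[-20.5   0.    3.4] 0.419
[-26.8   0.    6.5] 0.559
[-32.6   0.   10.3] 0.698
[-37.8   0.   14.9] 0.838
[-42.4   0.   20.2] 0.977
[-46.1   0.   26.1] 1.117
[-49.    0.   32.5] 1.257
```

View pics/w2.png

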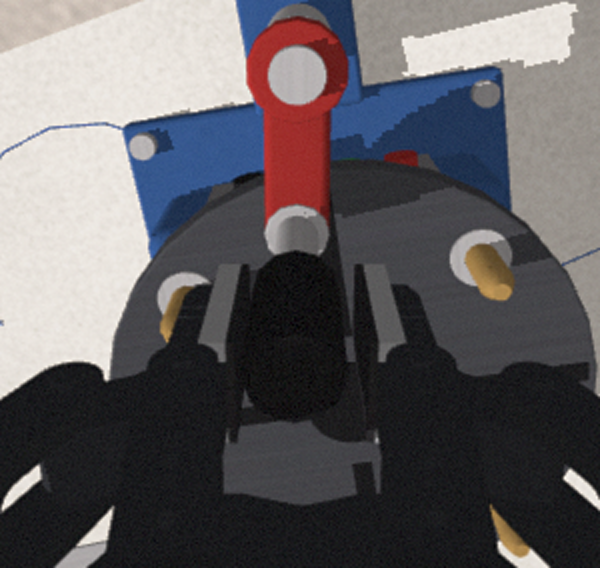

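The knob, at crop (297,330), sits between the pads. Next I'll swing it.

```bash
python3 -m inch '[[[-7,0,0],[0,0.14,0],25],[[-14,0,1],[0,0.28,0],25],[[-20.5,0,3.5],[0,0.42,0],25],[[-27,0,6.5],[0,0.56,0],25],[[-32.5,0,10.5],[0,0.7,0],25],[[-38,0,15],[0,0.84,0],25],[[-42.5,0,20],[0,0.98,0],25],[[-46,0,26],[0,1.12,0],25],[[-49,0,32.5],[0,1.257,0],25],[[-49,0,32.5],[0,1.257,0],25],[[-49,0,32.5],[0,1.257,0],25],[[-49,0,32.5],[0,1.257,0],45],[[-49,0,32.5],[0,1.257,0],45],[[-49,0,32.5],[0,1.257,0],45],[[-49,-50,32.5],[0,1.257,0],45],[[-49,-100,32.5],[0,1.257,0],60],[[-49,-160,32.5],[0,1.257,0],85],[[-49,-160,32.5],[0,1.257,0],85],[[-49,-160,32.5],[0,1.257,0],85]]'
python3 - <<'E'
from h import *
st(); c=bot.camera('top')
for d in bot.search_frame(c,'disc_grip'): print(np.round(d['box']),round(d['confidence'],2), atz(c,((d['box'][0]+d['box'][2])/2,(d['box'][1]+d['box'][3])/2),.01).round(3))
delta([.42,-.369,.33],rpy=[-90,0,73.5-110])
save(c,'t2',(200,90,430,330),2.4)
E
```

```text
time: 6.3
ee_pos: [0.4506, -0.0959, 0.3301]
tcp_rot: [-90.1, -0.2, 1.6]
wrist_force: [-0.3, 0.0, -0.1]
opening: 0.0849
{'time': 6.3, 'ee_pos': [0.4506, -0.0959, 0.3301], 'tcp_rot': [-90.0594, -0.1875, 1.5502], 'wrist_force': [-0.2974, 0.0015, -0.1479], 'opening': 0.0849, 'q': [-12.0026, -3.9079, 12.3933, 106.1049, -0.0138, 76.4472]}
[325. 261. 378. 321.] 0.89 [ 0.172 -0.306  0.01 ]
[354. 169. 399. 221.] 0.72 [ 0.481 -0.387  0.01 ]
shift [ -37.2   -2.8 -272.4] turn [ 3.000e-04  6.639e-01 -1.200e-03]
```

View pics/t2.png

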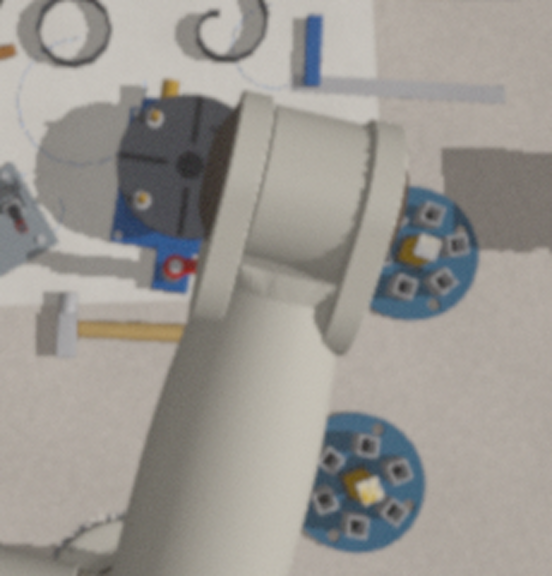

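```bash
python3 -m inch '[[[58,0,-229],[0,0.672,0],85],[[58,0,-229],[0,0.672,0],85],[[58,0,-229],[0,0.672,0],85],[[58,0,-229],[0,0.672,0],85],[[58,0,-229],[0,0.672,0],85],[[58,0,-229],[0,0.672,0],85],[[58,0,-229],[0,0.672,0],85],[[58,0,-229],[0,0.672,0],85],[[58,0,-229],[0,0.672,0],85]]'
python3 - <<'E'
from h import *
o=st(); c=bot.camera('wrist')
f=c['frame']; hsv=cv2.cvtColor(f,cv2.COLOR_RGB2HSV)
m=cv2.inRange(hsv,(17,90,60),(35,255,255)); m[:, :]=m
n,l,s,ce=cv2.connectedComponentsWithStats(m); print([(s[i].tolist(),ce[i].round()) for i in range(1,n) if s[i][4]>150])
print(proj(c,[.481,-.369,.09]))
for d in bot.cut_out(c,'disc_grip')[:2]:
    cn=max(cv2.findContours(d['region'].astype('uint8'),0,1)[0],key=len); print(d['box'],cv2.fitEllipse(cn),d['confidence'])
save(c,'w3',(120,60,400,300),2.8)
t=bot.camera('top'); 
E
```

```text
time: 7.3
ee_pos: [0.5138, -0.3219, 0.3275]
tcp_rot: [-90.0, 0.0, -36.9]
wrist_force: [-1.1, 0.2, 0.3]
opening: 0.0853
{'time': 7.3, 'ee_pos': [0.5138, -0.3219, 0.3275], 'tcp_rot': [-90.0362, 0.0313, -36.8624], 'wrist_force': [-1.1465, 0.1834, 0.3354], 'opening': 0.0853, 'q': [-32.0488, 17.2718, 35.3897, 108.152, -0.0335, 94.8136]}
[([470, 0, 42, 55, 1544], array([496.,  22.])), ([0, 7, 95, 105, 2147], array([46., 58.])), ([241, 170, 26, 26, 338], array([253., 180.])), ([243, 187, 23, 18, 241], array([254., 195.])), ([34, 247, 43, 46, 868], array([ 57., 267.])), ([27, 277, 22, 17, 199], array([ 36., 285.]))]
[252.55744319 197.1785878 ]
[191.0, 115.7, 318.0, 235.2] ((253.53515625, 176.39060974121094), (119.60115814208984, 124.46328735351562), 90.4897689819336) 0.72
[9.7, 197.2, 131.2, 310.0] ((64.58622741699219, 249.78863525390625), (101.91592407226562, 115.98269653320312), 74.01997375488281) 0.58
```

View pics/w3.png

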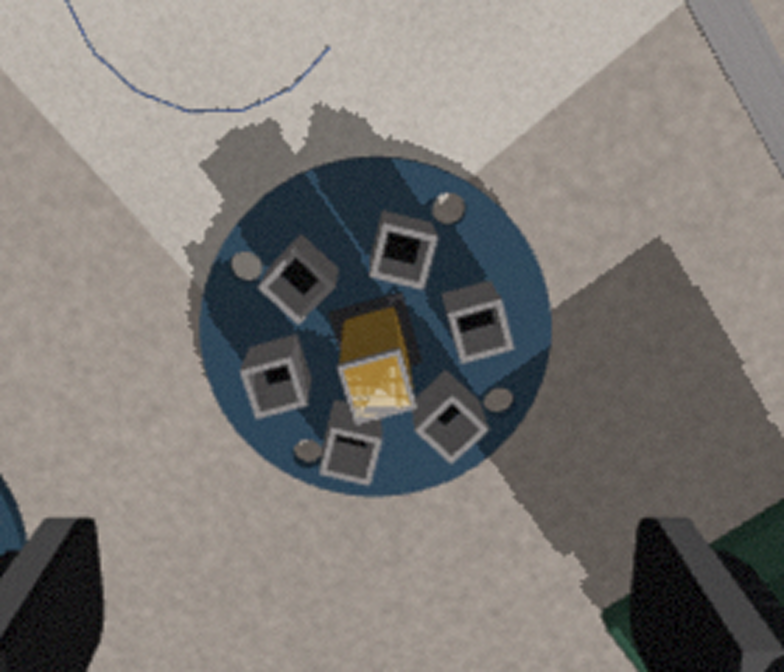

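Wrist crop: the bolt holes are at (448,208), (247,266), (308,451) and (498,400). The post top is centred near (378,386).

```bash
cat >> h.py <<'E'
def disc(c,holes,z=.01):
    H=np.array([atz(c,p,z) for p in holes]); m=H.mean(0); 
    a=[(np.degrees(np.arctan2(*(p-m)[1::-1]))-45+45)%90-45 for p in H]
    print('ctr',m.round(4),'rad',np.linalg.norm(H-m,axis=1).round(4),'yaw mod90',np.round(a,1)); return m
E
python3 - <<'E'
from h import *
c=bot.camera('wrist'); Z=lambda x,y:((x+.5)/2.8+120-.5,(y+.5)/2.8+60-.5)
disc(c,[Z(*p) for p in[(448,208),(247,266),(308,451),(498,400)]])
P=[atz(c,Z(*p),.09) for p in[(340,362),(402,350),(414,408),(357,423)]]; print('post',np.mean(P,0).round(4),[np.linalg.norm(P[i]-P[i-1]).round(4) for i in range(4)],[np.degrees(np.arctan2(*(P[i]-P[i-1])[1::-1])).round(1) for i in range(4)])
E
```

```text
ctr [ 0.4829 -0.3707  0.01  ] rad [0.0755 0.0752 0.0755 0.0753] yaw mod90 [-20.7 -20.9 -20.8 -20.9]
post [ 0.4831 -0.3715  0.09  ] [np.float64(0.0295), np.float64(0.0276), np.float64(0.0275), np.float64(0.0263)] [np.float64(67.5), np.float64(-25.4), np.float64(-115.0), np.float64(158.9)]
```

```bash
python3 -m inch '[[[4.7,50,-30],[0,-0.14,0],85],[[4.7,100,-58],[0,-0.281,0],85],[[4.7,150,-58],[0,-0.281,0],85],[[4.7,200,-58],[0,-0.281,0],85],[[4.7,240,-58],[0,-0.281,0],85],[[4.7,260,-58],[0,-0.281,0],85],[[4.7,271,-58],[0,-0.281,0],85],[[4.7,271,-58],[0,-0.281,0],45],[[4.7,271,-58],[0,-0.281,0],20],[[4.7,271,-58],[0,-0.281,0],20],[[4.7,271,-58],[0,-0.281,0],20],[[4.7,271,-58],[0,-0.281,0],20],[[4.7,271,-58],[0,-0.281,0],20],[[4.7,271,-58],[0,-0.281,0],20]]' 80
python3 - <<'E'
from h import *
st()
E
```

```text
time: 8.9
ee_pos: [0.4834, -0.3722, 0.0587]
tcp_rot: [-90.1, -0.1, -20.8]
wrist_force: [-1.0, 1.2, 7.8]
opening: 0.0266
{'time': 8.9, 'ee_pos': [0.4834, -0.3722, 0.0587], 'tcp_rot': [-90.081, -0.1269, -20.7995], 'wrist_force': [-1.0392, 1.2277, 7.7831], 'opening': 0.0266, 'q': [-37.5741, 13.1148, 0.155, 76.8954, -0.041, 73.2254]}
```

```bash
python3 -m inch '[[[0,-30,0],[0,0,0],20],[[0,-70,0],[0,0,0],20],[[0,-120,0],[0,0,0],20],[[0,-170,0],[0,0,0],20],[[0,-221,0],[0,0,0],20],[[-3,-221,40],[0,-0.04,0],20],[[-6,-221,85],[0,-0.08,0],20],[[-8,-221,130],[0,-0.12,0],20],[[-11,-221,175],[0,-0.16,0],20],[[-13,-221,220],[0,-0.2,0],20],[[-16,-221,265],[0,-0.237,0],20],[[-18,-221,300],[0,-0.237,0],20],[[-19.6,-221,324],[0,-0.237,0],20],[[-19.6,-221,324],[0,-0.237,0],20],[[-19.6,-221,324],[0,-0.237,0],20]]'
python3 - <<'E'
from h import *
st()
E
```

```text
time: 10.4
ee_pos: [0.5797, -0.0615, 0.2786]
tcp_rot: [-90.1, -0.0, -7.1]
wrist_force: [-0.2, -0.6, -7.0]
opening: 0.027
{'time': 10.4, 'ee_pos': [0.5797, -0.0615, 0.2786], 'tcp_rot': [-90.1259, -0.0278, -7.1448], 'wrist_force': [-0.1708, -0.6425, -7.0286], 'opening': 0.027, 'q': [-5.9901, 11.0753, 22.2076, 101.107, -0.1265, 91.1547]}
```

```bash
python3 -m inch '[[[0,30,1],[0,0,0],20],[[0,60,1],[0,0,0],20],[[0,86,1],[0,0,0],20],[[0,86,1],[0,0,0],20]]'
python3 - <<'E'
from h import *
o=st(); c=bot.camera('wrist'); s=bot.camera('scene')
z=o['ee_pos'][2]-.0587+.01
a=np.radians(-7.15+np.array([45,135,225,315])); ctr=np.array(o['ee_pos'])
for t in a: print('hole pred',proj(c,[ctr[0]+.076*np.cos(t),ctr[1]+.076*np.sin(t),z]).round(1))
A=c['frame'][20:384,120:392,::-1]; B=s['frame'][130:282,150:290,::-1]
k=728/364; A=cv2.resize(A,None,fx=1.6,fy=1.6,interpolation=2); B=cv2.resize(B,(int(140*582/152*.62),int(582*.62)),interpolation=2)
im=np.zeros((582,435+B.shape[1]+1,3),'uint8'); im[:A.shape[0],:A.shape[1]]=A; im[:B.shape[0],435:435+B.shape[1]]=B
cv2.imwrite('pics/hov.png',im); print(im.shape)
E
```

```text
time: 10.8
ee_pos: [0.5778, -0.0617, 0.1884]
tcp_rot: [-90.2, 0.4, -7.2]
wrist_force: [-0.4, -1.4, -7.3]
opening: 0.0265
{'time': 10.8, 'ee_pos': [0.5778, -0.0617, 0.1884], 'tcp_rot': [-90.1507, 0.3652, -7.234], 'wrist_force': [-0.3708, -1.4148, -7.3132], 'opening': 0.0265, 'q': [-6.0255, 8.9744, 9.7127, 91.1066, -0.143, 91.2085]}
hole pred [344.8 123.7]
hole pred [159.5 123.8]
hole pred [172.9 283.7]
hole pred [331.3 284.1]
(582, 768, 3)
```

View pics/hov.png

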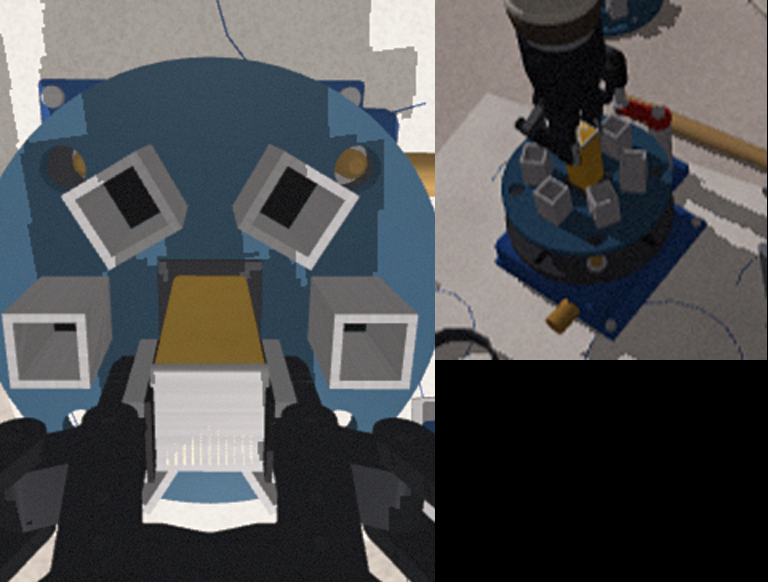

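```bash
python3 - <<'E'
from h import *
o=bot.get_obs(); c=bot.camera('wrist'); f=c['frame']
for s in([.580,-.0627],[.5775,-.062]):
    y=np.radians(-7.2)
    for a in(135,225,45,315):
        t=y+np.radians(a); print(s,a,proj(c,[s[0]+.076*np.cos(t),s[1]+.076*np.sin(t),.122]).round(1),end=' ')
    print()
A=f[105:145,140:185,::-1];B=f[105:145,318:363,::-1]
cv2.imwrite('pics/holes.png',cv2.resize(np.hstack([A,B]),None,fx=8,fy=8,interpolation=0))
E
```

```text
[0.58, -0.0627] 135 [169.4 121.4] [0.58, -0.0627] 225 [180.2 267.6] [0.58, -0.0627] 45 [335.7 121.4] [0.58, -0.0627] 315 [324.4 267.6] 
[0.5775, -0.062] 135 [165.4 120.8] [0.5775, -0.062] 225 [176.7 267.1] [0.5775, -0.062] 45 [331.8 120.8] [0.5775, -0.062] 315 [321.  267.2]
```

View pics/holes.png

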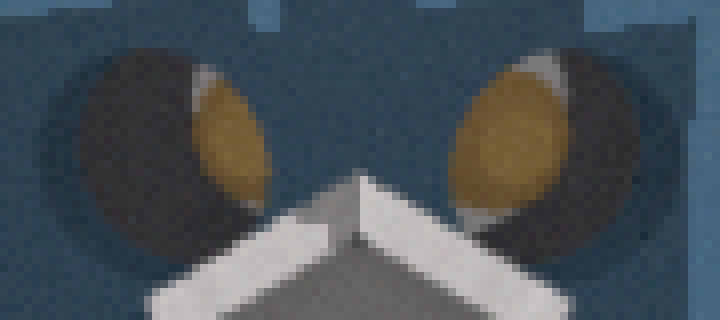

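The holes are at px (159.4,125) and (344.2,125), with the brass tips showing about 3 mm towards +x. I'll correct +3.5 mm in x and level the disc, then let it settle.

```bash
python3 -m inch '[[[3.4,-2,0],[0,0,-0.006],20],[[3.4,-2,0],[0,0,-0.006],20],[[3.4,-2,0],[0,0,-0.006],20],[[3.4,-2,0],[0,0,-0.006],20]]'
python3 - <<'E'
from h import *
o=st(); c=bot.camera('wrist'); f=c['frame']
A=f[105:145,140:185,::-1];B=f[105:145,318:363,::-1]
cv2.imwrite('pics/holes2.png',cv2.resize(np.hstack([A,B]),None,fx=8,fy=8,interpolation=0))
E
```

```text
time: 11.35
ee_pos: [0.5836, -0.0619, 0.1966]
tcp_rot: [-90.1, -0.5, -7.2]
wrist_force: [-0.8, -0.8, -6.9]
opening: 0.0267
{'time': 11.35, 'ee_pos': [0.5836, -0.0619, 0.1966], 'tcp_rot': [-90.1313, -0.4872, -7.1973], 'wrist_force': [-0.792, -0.7835, -6.8512], 'opening': 0.0267, 'q': [-5.9819, 8.9913, 10.6297, 91.1541, -0.1416, 91.2154]}
```

View pics/holes2.png

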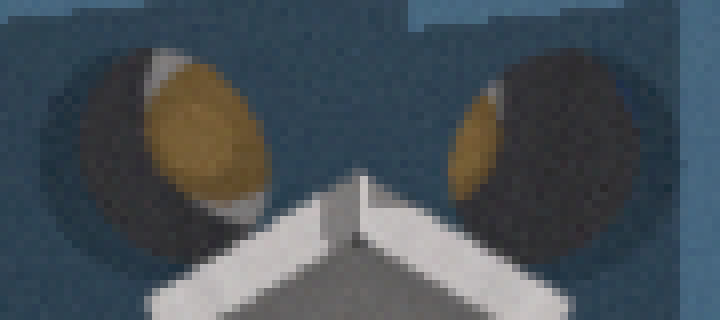

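```bash
python3 -m inch '[[[0,0,0],[0,0,0],20],[[0,0,0],[0,0,0],20],[[0,0,0],[0,0,0],20]]'; python3 -c "
from h import *
delta([.5797,-.0619,.192],rpy=[-90,0,-7.2])"
```

```text
time: 11.7
ee_pos: [0.5834, -0.0618, 0.1963]
tcp_rot: [-90.1, -0.5, -7.2]
wrist_force: [0.7, 0.6, -7.5]
opening: 0.0272
shift [-3.7  4.2 -0.6] turn [0.0023 0.0001 0.0079]
```

```bash
python3 -m inch '[[[-2,0,0],[0.002,0,0.004],20],[[-3.7,0,0],[0.002,0,0.008],20],[[-3.7,0,0],[0.002,0,0.008],20],[[-3.7,0,0],[0.002,0,0.008],20],[[-3.7,0,0],[0.002,0,0.008],20],[[-3.7,0,0],[0.002,0,0.008],20]]'
python3 - <<'E'
from h import *
c=bot.camera('wrist'); f=c['frame'].astype(int); h=cv2.cvtColor(c['frame'],cv2.COLOR_RGB2HSV)
for x0 in(140,318):
    m=cv2.inRange(h[105:145,x0:x0+45],(10,110,50),(30,255,255)); u=np.where(m.sum(0)>600)[0]; v=np.where(m.sum(1)>600)[0]; print(x0,u.min()*8,u.max()*8+8,v.min()*8,v.max()*8+8)
E
```

```text
time: 12.3
ee_pos: [0.5798, -0.0613, 0.1963]
tcp_rot: [-90.0, -0.0, -7.2]
wrist_force: [-0.0, -0.2, -6.3]
opening: 0.0271
140 200 264 96 192
318 96 192 80 208
```

```bash
python3 -m inch '[[[1.2,0,0],[0,0,0],20],[[1.2,5,0],[0,0,0],20],[[1.2,10,0],[0,0,0],20],[[1.2,14,0],[0,0,0],20],[[1.2,17,0],[0,0,0],20],[[1.2,20,0],[0,0,0],20],[[1.2,22,0],[0,0,0],20],[[1.2,24,0],[0,0,0],20],[[1.2,24,0],[0,0,0],20],[[1.2,24,0],[0,0,0],20]]'
```

```text
time: 13.35
ee_pos: [0.5811, -0.0619, 0.1723]
tcp_rot: [-90.1, -0.0, -7.2]
wrist_force: [1.0, -4.1, -7.2]
opening: 0.027
```

```bash
python3 -m inch '[[[0,0,-0.7],[0,0,0],20],[[0,4,-0.7],[0,0,0],20],[[0,8,-0.7],[0,0,0],20],[[0,11,-0.7],[0,0,0],20],[[0,14,-0.7],[0,0,0],20],[[0,16,-0.7],[0,0,0],20],[[0,17.5,-0.7],[0,0,0],20],[[0,17.5,-0.7],[0,0,0],20],[[0,17.5,-0.7],[0,0,0],20]]'
```

```text
time: 14.25
ee_pos: [0.581, -0.0628, 0.1552]
tcp_rot: [-90.1, -0.1, -7.2]
wrist_force: [-2.6, -5.3, 0.1]
opening: 0.0268
```

```bash
python3 -m inch '[[[0,1,0],[0,0,0],20],[[0,2,0],[0,0,0],20],[[0,2,0],[0,0,0],20],[[0,2,0],[0,0,0],31],[[0,2,0],[0,0,0],34],[[0,2,0],[0,0,0],36],[[0,2,0],[0,0,0],45],[[0,2,0],[0,0,0],60],[[0,2,0],[0,0,0],60],[[0,-40,0],[0,0,0],70],[[0,-80,0],[0,0,0],85],[[0,-120,0],[0,0,0],85],[[0,-120,60],[0,0,0],85],[[0,-120,60],[0,0,0],85],[[0,-120,60],[0,0,0],85]]'
python3 - <<'E'
from h import *
st(); c=bot.camera('wrist'); save(c,'seated',(110,90,400,330),2)
s=bot.camera('scene'); save(s,'seated_s',(150,120,300,290),3)
a=cv2.imread('pics/seated.png');b=cv2.imread('pics/seated_s.png'); b=cv2.resize(b,(220,250)); 
im=np.zeros((480,800,3),'uint8'); im[:,:580]=a; im[:250,580:]=b; cv2.imwrite('pics/seat2.png',im)
E
```

```text
time: 15.75
ee_pos: [0.5886, -0.0017, 0.2747]
tcp_rot: [-90.1, -0.0, -7.1]
wrist_force: [-0.3, 0.4, -0.1]
opening: 0.085
{'time': 15.75, 'ee_pos': [0.5886, -0.0017, 0.2747], 'tcp_rot': [-90.0681, -0.0212, -7.088], 'wrist_force': [-0.3491, 0.3603, -0.0714], 'opening': 0.085, 'q': [-0.1301, 11.7701, 22.58, 100.7971, -0.0702, 96.958]}
```

View pics/seat2.png

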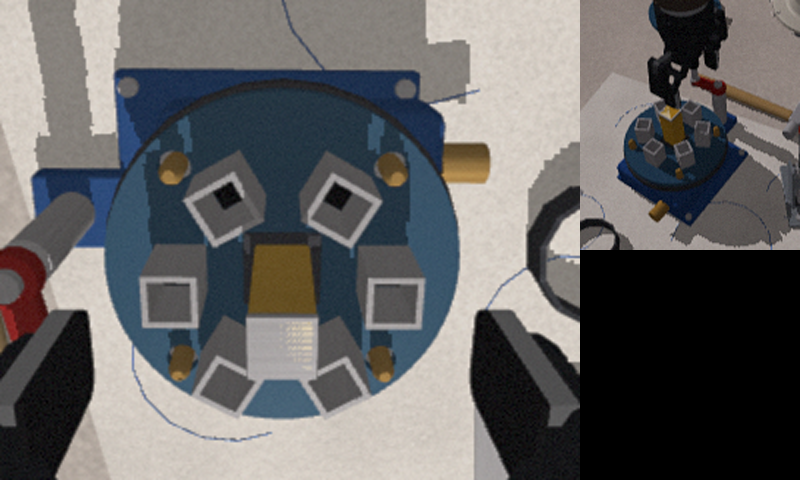

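The disc is seated: all four studs show through the holes at crop (173,168), (392,168), (180,362) and (382,362). Now I'll swing the clamp back.

```bash
python3 -m inch '[[[-30,-30,-20],[0,-0.05,0],85],[[-60,-45,-50],[0,-0.1,0],85],[[-95,-45,-80],[0,-0.15,0],85],[[-125,-45,-111],[0,-0.15,0],70],[[-125,-45,-111],[0,-0.15,0],60],[[-125,-45,-111],[0,-0.15,0],60],[[-125,0,-111],[0,-0.15,0],60],[[-125,50,-111],[0,-0.15,0],60],[[-125,90,-111],[0,-0.15,0],60],[[-125,107,-111],[0,-0.15,0],60],[[-125,107,-111],[0,-0.15,0],45],[[-125,107,-111],[0,-0.15,0],25],[[-125,107,-111],[0,-0.15,0],25],[[-125,107,-111],[0,-0.15,0],25],[[-125,107,-111],[0,-0.15,0],25]]' 20
python3 - <<'E'
from h import *
o=st(); M=rot(o['tcp_rot']); p0=np.radians(-86)
for i in range(1,11):
    d=np.radians(8.*i); p=p0+d
    print((M.T@np.array([50*(np.cos(p)-np.cos(p0)),50*(np.sin(p)-np.sin(p0)),0])).round(1),round(d,3))
E
```

```text
time: 17.35
ee_pos: [0.4508, -0.0981, 0.1686]
tcp_rot: [-90.1, -0.1, 1.4]
wrist_force: [0.4, -0.2, -0.4]
opening: 0.025
{'time': 17.35, 'ee_pos': [0.4508, -0.0981, 0.1686], 'tcp_rot': [-90.1119, -0.0555, 1.397], 'wrist_force': [0.3874, -0.1909, -0.3856], 'opening': 0.025, 'q': [-12.2189, -8.0478, -9.607, 88.3605, -0.0957, 76.3841]}
[6.9 0.  0.8] 0.14
[13.7  0.   2.6] 0.279
[20.1  0.   5.2] 0.419
[26.1  0.   8.8] 0.559
[31.6  0.  13.1] 0.698
[36.4 -0.  18.2] 0.838
[40.4 -0.  23.9] 0.977
[43.6 -0.  30.1] 1.117
[45.9 -0.  36.7] 1.257
[47.3 -0.  43.5] 1.396
```

```bash
python3 -m inch '[[[7,0,2],[0,-0.14,0],25],[[13.7,0,4],[0,-0.28,0],25],[[20,0,7],[0,-0.42,0],25],[[26,0,10.5],[0,-0.56,0],25],[[31.6,0,15],[0,-0.7,0],25],[[36.4,0,20],[0,-0.84,0],25],[[40.4,0,25.5],[0,-0.98,0],25],[[43.6,0,32],[0,-1.12,0],25],[[46,0,38.5],[0,-1.257,0],25],[[47.3,0,45],[0,-1.396,0],25],[[47.3,0,46],[0,-1.396,0],25],[[47.3,0,46],[0,-1.396,0],25]]'
```

```text
time: 18.55
ee_pos: [0.4971, -0.051, 0.169]
tcp_rot: [-90.1, 0.1, 81.2]
wrist_force: [0.2, -0.1, 0.2]
opening: 0.0252
```

```bash
python3 -m inch '[[[0,0,0],[0,0,0],45],[[0,0,0],[0,0,0],45],[[0,0,0],[0,0,0],45],[[0,-50,0],[0,0,0],45],[[0,-100,0],[0,0,0],60],[[0,-160,0],[0,0,0],80],[[0,-160,0],[0,0,0],80]]'
cat >> h.py <<'E'
def tilt(yaw,t): 
    "tool-down frame with jaw yaw (deg), tool y swung by t rad towards jaw x"
    return R.from_euler('xyz',[-90,0,yaw],degrees=True).as_matrix()@R.from_rotvec([0,0,-t]).as_matrix()
def dl(p,M2):
    o=bot.get_obs(); M=rot(o['tcp_rot']); print('shift',(M.T@(np.array(p)-o['ee_pos'])*1000).round(1),'turn',R.from_matrix(M.T@M2).as_rotvec().round(4))
E
python3 -c "
from h import *
st(); M=tilt(34.6,.45); print(M[:,1]); dl([.391,.215,.28],M)"
```

```text
time: 19.25
ee_pos: [0.4974, -0.0507, 0.3346]
tcp_rot: [-90.5, 0.1, 81.1]
wrist_force: [-0.4, 0.5, 0.2]
opening: 0.0798
{'time': 19.25, 'ee_pos': [0.4974, -0.0507, 0.3346], 'tcp_rot': [-90.5164, 0.0656, 81.1264], 'wrist_force': [-0.4024, 0.4918, 0.1509], 'opening': 0.0798, 'q': [-5.7715, 1.3241, 18.0572, 106.2209, -0.0934, 3.1014]}
[ 0.35803595  0.24699246 -0.9004471 ]
shift [246.2  53.  146.6] turn [-0.1738  0.7999 -0.4223]
```

```bash
python3 -m inch '[[[50,0,30],[0,0,0],80],[[100,10,60],[-0.03,0.16,-0.08],80],[[150,30,90],[-0.07,0.32,-0.17],80],[[200,45,120],[-0.1,0.48,-0.25],80],[[246,53,147],[-0.174,0.8,-0.422],80],[[246,53,147],[-0.174,0.8,-0.422],80],[[246,53,147],[-0.174,0.8,-0.422],80],[[246,53,147],[-0.174,0.8,-0.422],80],[[246,53,147],[-0.174,0.8,-0.422],80],[[246,53,147],[-0.174,0.8,-0.422],80]]'
python3 - <<'E'
from h import *
st(); c=bot.camera('wrist'); save(c,'rack',None,1.5)
h=cv2.cvtColor(c['frame'],cv2.COLOR_RGB2HSV); m=cv2.inRange(h,(0,130,60),(6,255,255))|cv2.inRange(h,(174,130,60),(180,255,255))
n,l,s,ce=cv2.connectedComponentsWithStats(m); print([(s[i].tolist(),ce[i].round(1).tolist()) for i in range(1,n) if s[i][4]>30])
for d in bot.search_frame(c,'bar1_mid'): print(np.round(d['box']),round(d['confidence'],2))
E
```

```text
time: 20.25
ee_pos: [0.3904, 0.2147, 0.2801]
tcp_rot: [-90.1, -25.7, 34.7]
wrist_force: [0.2, -0.3, 0.1]
opening: 0.0798
{'time': 20.25, 'ee_pos': [0.3904, 0.2147, 0.2801], 'tcp_rot': [-90.0518, -25.7426, 34.7161], 'wrist_force': [0.1713, -0.2937, 0.1225], 'opening': 0.0798, 'q': [26.5952, -33.9822, -20.2003, 78.2579, 3.4662, 82.6763]}
[([397, 0, 115, 227, 14358], [470.2, 131.8]), ([235, 26, 16, 19, 64], [244.4, 38.6]), ([237, 85, 12, 16, 33], [245.0, 91.1]), ([320, 106, 40, 64, 551], [339.3, 136.8]), ([328, 122, 46, 54, 513], [350.3, 148.3]), ([230, 140, 16, 19, 64], [239.7, 146.0]), ([228, 190, 16, 18, 78], [236.8, 194.9]), ([226, 236, 16, 19, 107], [234.6, 241.8]), ([225, 279, 15, 15, 104], [233.2, 283.7])]
[225. 251. 244. 298.] 0.94
```

View pics/rack.png

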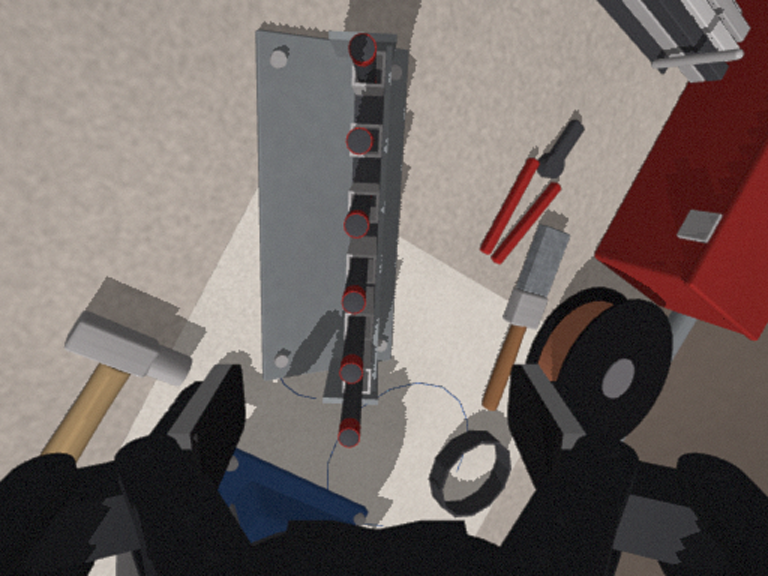

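The wrist view shows six bar end-faces in a line, from (362,50) to (348,437) at 1.5x. I'll fit the row position with the known 46 mm pitch.

```bash
python3 - <<'E'
from h import *
from scipy.optimize import least_squares
c=bot.camera('wrist'); t=bot.camera('top')
P=(np.array([(362,50),(359,140),(357,225),(354,300),(351,372),(348,437)])+.5)/1.5-.5
T=np.array([(233,215),(202,238),(168,258),(137,275),(103,297),(70,320)])/2.4+[110,90]
pts=lambda v:np.array([v[:3]+.046*(2.5-i)*np.array([-np.sin(v[3]),np.cos(v[3]),0]) for i in range(6)])
f=lambda v:np.ravel([proj(c,p) for p in pts(v)]-P)
r=least_squares(f,[.438,.247,.15,.6]); print(r.x.round(4),np.degrees(r.x[3]),f(r.x).round(1)); print(pts(r.x).round(4))
print(np.round([proj(t,p) for p in pts(r.x)]-T[::-1],1).tolist())
E
```

```text
[0.4287 0.2405 0.1555 0.5525] 31.655397964227983 [ 0.4 -0.7  0.2  0.7 -0.5 -0.1 -0.4  0.9 -0.1 -0.3  0.4 -0.6]
[[0.3683 0.3384 0.1555]
 [0.3925 0.2993 0.1555]
 [0.4166 0.2601 0.1555]
 [0.4408 0.221  0.1555]
 [0.4649 0.1818 0.1555]
 [0.4891 0.1427 0.1555]]
[[1.2, 0.7], [1.3, 2.2], [1.0, 3.3], [1.9, 2.4], [1.4, 2.8], [2.2, 4.4]]
```

```bash
cat >> h.py <<'E'
UP=np.array([-.435*.851,-.435*.525,.9004]); MT=tilt(31.7,.45); MV=tilt(31.7,0)
TIP={6:(.3683,.3384,.1555),5:(.3925,.2993,.1555),4:(.4166,.2601,.1555),3:(.4408,.2210,.1555),2:(.4649,.1818,.1555),1:(.4891,.1427,.1555)}
C=np.array([.581,-.063]); 
def sock(k): a=np.radians(-7.2+60*k); return C+.052*np.array([np.cos(a),np.sin(a)])
E
python3 -c "
from h import *
dl(np.array(TIP[1])+.04*UP,MT)"
```

```text
shift [ -18.1   89.4 -113.9] turn [-0.0216  0.0456 -0.0013]
```

```bash
python3 -m inch '[[[-9,0,-45],[0,0.02,0],70],[[-18,20,-90],[-0.02,0.045,0],50],[[-18,50,-114],[-0.022,0.0456,0],42],[[-18,89,-114],[-0.022,0.0456,0],42],[[-18,89,-114],[-0.022,0.0456,0],42],[[-18,89,-114],[-0.022,0.0456,0],42],[[-18,89,-114],[-0.022,0.0456,0],42]]'
python3 - <<'E'
from h import *
st(); dl(np.array(TIP[1])-.039*UP,MT)
c=bot.camera('wrist'); h=cv2.cvtColor(c['frame'],cv2.COLOR_RGB2HSV); m=cv2.inRange(h,(0,120,60),(7,255,255))|cv2.inRange(h,(173,120,60),(180,255,255))
n,l,s,ce=cv2.connectedComponentsWithStats(cv2.dilate(m,np.ones((3,3))))
print([(s[i].tolist(),ce[i].round(1).tolist()) for i in range(1,n) if s[i][4]>60 and 150<ce[i][0]<350]); print([proj(c,TIP[i]).round(1).tolist() for i in(1,2,3,4)])
E
```

```text
time: 21.15
ee_pos: [0.4746, 0.1336, 0.1938]
tcp_rot: [-90.1, -25.8, 31.7]
wrist_force: [0.3, 0.6, 0.3]
opening: 0.042
{'time': 21.15, 'ee_pos': [0.4746, 0.1336, 0.1938], 'tcp_rot': [-90.0716, -25.8005, 31.7447], 'wrist_force': [0.2545, 0.6248, 0.3355], 'opening': 0.042, 'q': [10.5329, -28.648, -26.7555, 67.6087, 8.9929, 70.7432]}
shift [-1.2 80.9  0.2] turn [0.0009 0.0007 0.0003]
[([234, 35, 30, 33, 358], [249.2, 51.3]), ([235, 123, 28, 30, 359], [248.9, 137.2]), ([237, 197, 25, 30, 396], [249.0, 209.7])]
[[249.2, 214.7], [249.1, 139.6], [249.2, 52.5], [249.1, -49.6]]
```

```bash
python3 -m inch '[[[-1.2,40,1],[0,0,0],42],[[-1.2,70,1],[0,0,0],42],[[-1.2,81,1],[0,0,0],42],[[-1.2,81,1],[0,0,0],42],[[-1.2,81,1],[0,0,0],5],[[-1.2,81,1],[0,0,0],5],[[-1.2,81,1],[0,0,0],5],[[-1.2,81,1],[0,0,0],5],[[-1.2,81,1],[0,0,0],5],[[-1.2,81,1],[0,0,0],5],[[-1.2,41,1],[0,0,0],5],[[-1.2,1,1],[0,0,0],5],[[-1.2,-20,1],[0,0,0],5],[[-1.2,-20,1],[0,0,0],5]]' 60
python3 - <<'E'
from h import *
st(); s=sock(-1); print(s); dl([s[0],s[1],.31],MV)
E
```

```text
time: 22.6
ee_pos: [0.4664, 0.129, 0.2162]
tcp_rot: [-90.2, -26.2, 31.8]
wrist_force: [0.5, 1.1, -2.5]
opening: 0.0126
{'time': 22.6, 'ee_pos': [0.4664, 0.129, 0.2162], 'tcp_rot': [-90.2426, -26.1846, 31.7823], 'wrist_force': [0.4842, 1.0947, -2.5031], 'opening': 0.0126, 'q': [10.0836, -29.9389, -25.1779, 70.1235, 9.1611, 70.3623]}
[ 0.60115081 -0.11093688]
shift [  30.8  -88.3 -275.3] turn [3.80e-03 4.00e-04 4.57e-01]
```

```bash
python3 -m inch '[[[20,-42,0],[0,0,0.05],5],[[41,-85,0],[0,0,0.15],5],[[40,-86,-40],[0,0,0.29],5],[[38,-87,-90],[0,0,0.457],5],[[36,-88,-140],[0,0,0.457],5],[[34,-88,-190],[0.004,0,0.457],5],[[32,-88,-235],[0.004,0,0.457],5],[[31,-88,-265],[0.004,0,0.457],5],[[31,-88,-275],[0.004,0,0.457],5],[[31,-88,-275],[0.004,0,0.457],5],[[31,-88,-275],[0.004,0,0.457],5],[[31,-88,-275],[0.004,0,0.457],5]]'
python3 - <<'E'
from h import *
o=st(); c=bot.camera('wrist'); save(c,'hovbar',(60,20,460,384),1.6)
print('bar top pred',proj(c,np.array(o['ee_pos'])+[0,0,.039]).round(1))
for k in range(-3,3): print(k,sock(k).round(4),proj(c,[*sock(k),.145]).round(1), ((proj(c,[*sock(k),.145])-[60,20])*1.6).round())
E
```

```text
time: 23.8
ee_pos: [0.6009, -0.1092, 0.3103]
tcp_rot: [-90.0, -0.0, 31.8]
wrist_force: [-0.1, 0.3, -1.1]
opening: 0.0121
{'time': 23.8, 'ee_pos': [0.6009, -0.1092, 0.3103], 'tcp_rot': [-90.0066, -0.0286, 31.8009], 'wrist_force': [-0.0728, 0.2931, -1.1323], 'opening': 0.0121, 'q': [-10.3077, 16.8405, 32.8153, 105.9492, 0.0143, 47.8914]}
bar top pred [252.7 297.6]
-3 [ 0.5294 -0.0565] [214.5  77. ] [247.  91.]
-2 [ 0.5496 -0.1044] [207.7 134.5] [236. 183.]
-1 [ 0.6012 -0.1109] [250.6 168.3] [305. 237.]
0 [ 0.6326 -0.0695] [301.4 149.3] [386. 207.]
1 [ 0.6124 -0.0216] [313.   93.4] [405. 117.]
2 [ 0.5608 -0.0151] [269.1  54.7] [335.  55.]
```

View pics/hovbar.png

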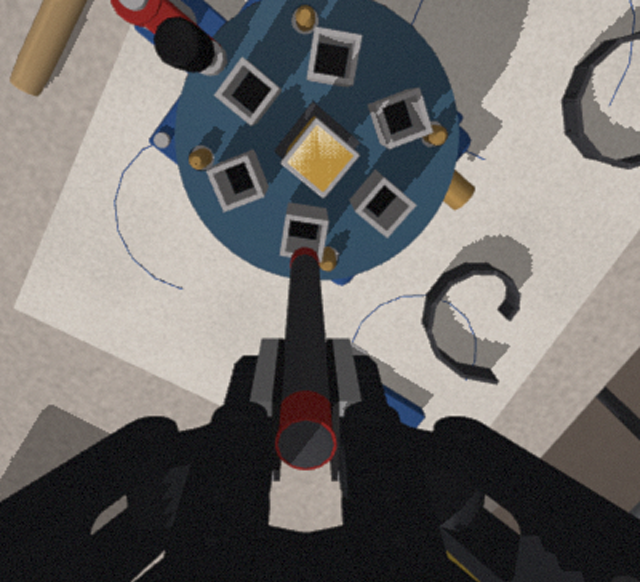

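The socket predictions match the picture to about 1-2 px, the clamp is at its stop over the rim, and the bar is held plumb (top at (306,444)). Next I'll lower it.

```bash
python3 -m inch '[[[-0.6,0,-1.6],[0,0,0],5],[[-0.6,25,-1.6],[0,0,0],5],[[-0.6,45,-1.6],[0,0,0],5],[[-0.6,60,-1.6],[0,0,0],5],[[-0.6,75,-1.6],[0,0,0],5],[[-0.6,86,-1.6],[0,0,0],5],[[-0.6,92,-1.6],[0,0,0],5],[[-0.6,92,-1.6],[0,0,0],5],[[-0.6,92,-1.6],[0,0,0],5]]'
```

```text
time: 24.75
ee_pos: [0.6014, -0.1107, 0.2192]
tcp_rot: [-90.1, -0.1, 31.8]
wrist_force: [-0.2, 0.3, -2.1]
opening: 0.0124
```

```bash
python3 -m inch '[[[0,2,0],[0,0,0],5],[[0,3,0],[0,0,0],5],[[0,3,0],[0,0,0],20],[[0,3,0],[0,0,0],34],[[0,3,0],[0,0,0],34],[[0,3,0],[0,0,0],34],[[0,-40,0],[0,0,0],34],[[0,-85,0],[0,0,0],34],[[0,-95,0],[0,0,0],34],[[0,-95,0],[0,0,0],34]]'
python3 - <<'E'
from h import *
st(); dl(np.array(TIP[2])+.055*UP,MT)
E
```

```text
time: 25.75
ee_pos: [0.6019, -0.1109, 0.3165]
tcp_rot: [-90.2, -0.2, 31.8]
wrist_force: [1.0, -0.7, 0.6]
opening: 0.0338
{'time': 25.75, 'ee_pos': [0.6019, -0.1109, 0.3165], 'tcp_rot': [-90.2069, -0.2455, 31.8224], 'wrist_force': [1.0147, -0.6718, 0.558], 'opening': 0.0338, 'q': [-10.443, 17.0599, 33.8218, 106.4411, 0.012, 47.7351]}
shift [ 13.5 110.4 321.4] turn [ 0.0031  0.0029 -0.4457]
```

```bash
python3 -m inch '[[[0,0,50],[0,0,0],34],[[3,0,100],[0,0,0],38],[[6,0,150],[0,0,-0.05],42],[[8,0,200],[0,0,-0.15],42],[[10,20,250],[0.003,0.003,-0.3],42],[[12,50,290],[0.003,0.003,-0.4457],42],[[13.5,85,321],[0.003,0.003,-0.4457],42],[[13.5,110,321],[0.003,0.003,-0.4457],42],[[13.5,110,321],[0.003,0.003,-0.4457],42],[[13.5,110,321],[0.003,0.003,-0.4457],42],[[13.5,110,321],[0.003,0.003,-0.4457],42]]'
python3 - <<'E'
from h import *
st(); dl(np.array(TIP[2])-.039*UP,MT)
E
```

```text
time: 26.85
ee_pos: [0.446, 0.1687, 0.2076]
tcp_rot: [-90.1, -25.9, 31.7]
wrist_force: [0.6, -0.2, 1.4]
opening: 0.042
{'time': 26.85, 'ee_pos': [0.446, 0.1687, 0.2076], 'tcp_rot': [-90.054, -25.9227, 31.6885], 'wrist_force': [0.65, -0.2384, 1.3995], 'opening': 0.042, 'q': [16.9427, -31.6618, -27.133, 69.3401, 6.336, 76.6836]}
shift [-2.2 95.9  1.3] turn [ 0.001  -0.0002  0.0024]
```

```bash
python3 -m inch '[[[-2.2,45,2],[0,0,0],42],[[-2.2,80,2],[0,0,0],42],[[-2.2,96,2],[0,0,0],42],[[-2.2,96,2],[0,0,0],42],[[-2.2,96,2],[0,0,0],5],[[-2.2,96,2],[0,0,0],5],[[-2.2,96,2],[0,0,0],5],[[-2.2,96,2],[0,0,0],5],[[-2.2,96,2],[0,0,0],5],[[-2.2,56,2],[0,0,0],5],[[-2.2,16,2],[0,0,0],5],[[-2.2,-4,2],[0,0,0],5],[[18,-47,2],[0,0,0.05],5],[[39,-90,2],[0,0,0.15],5],[[39,-90,2],[0,0,0.3],5],[[39,-90,2],[0,0,0.45],5],[[39,-90,2],[0,0,0.45],5]]' 60
python3 - <<'E'
from h import *
st(); s=sock(-2); print(s); dl([s[0],s[1],.31],MV)
E
```

```text
time: 28.55
ee_pos: [0.4438, 0.1694, 0.3022]
tcp_rot: [-90.0, 0.5, 31.7]
wrist_force: [0.7, -0.5, -3.7]
opening: 0.0123
{'time': 28.55, 'ee_pos': [0.4438, 0.1694, 0.3022], 'tcp_rot': [-89.9725, 0.491, 31.6986], 'wrist_force': [0.651, -0.5113, -3.6583], 'opening': 0.0123, 'q': [20.9351, -2.554, 10.4389, 103.4803, -0.0646, 79.2369]}
[ 0.54956085 -0.10441956]
shift [ -54.    -7.5 -288.6] turn [-0.0005 -0.     -0.0086]
```

```bash
python3 -m inch '[[[0,-8,-40],[0,0,-0.0086],5],[[-8,-8,-85],[0,0,-0.0086],5],[[-18,-8,-130],[0,0,-0.0086],5],[[-28,-8,-175],[0,0,-0.0086],5],[[-38,-8,-220],[0,0,-0.0086],5],[[-48,-8,-262],[0,0,-0.0086],5],[[-54,-8,-282],[0,0,-0.0086],5],[[-54,-8,-289],[0,0,-0.0086],5],[[-54,-8,-289],[0,0,-0.0086],5],[[-54,-8,-289],[0,0,-0.0086],5],[[-54,-8,-289],[0,0,-0.0086],5]]'
python3 - <<'E'
from h import *
o=st();s=sock(-2); dl([s[0],s[1],.216],MV)
c=bot.camera('wrist'); h=cv2.cvtColor(c['frame'],cv2.COLOR_RGB2HSV); m=cv2.inRange(h,(0,120,60),(7,255,255))|cv2.inRange(h,(173,120,60),(180,255,255))
n,l,S,ce=cv2.connectedComponentsWithStats(cv2.dilate(m,np.ones((3,3))))
print([S[i].tolist() for i in range(1,n) if S[i][4]>60]); print(proj(c,np.array(o['ee_pos'])+[0,0,.039]).round(1))
E
```

```text
time: 29.65
ee_pos: [0.5494, -0.1036, 0.3113]
tcp_rot: [-90.0, -0.1, 31.8]
wrist_force: [0.1, 0.5, -1.0]
opening: 0.0119
{'time': 29.65, 'ee_pos': [0.5494, -0.1036, 0.3113], 'tcp_rot': [-90.009, -0.0657, 31.7771], 'wrist_force': [0.0626, 0.4534, -1.0391], 'opening': 0.0119, 'q': [-10.7005, 9.0011, 23.5939, 104.5382, 0.0377, 47.5224]}
shift [-0.4 95.3 -0.7] turn [0.0002 0.0013 0.0011]
[[175, 38, 62, 51, 1330], [241, 173, 19, 12, 135], [297, 235, 24, 28, 375], [231, 262, 41, 52, 1038]]
[252.7 297.6]
```

```bash
python3 -m inch '[[[-0.4,25,-0.7],[0,0,0],5],[[-0.4,45,-0.7],[0,0,0],5],[[-0.4,60,-0.7],[0,0,0],5],[[-0.4,75,-0.7],[0,0,0],5],[[-0.4,86,-0.7],[0,0,0],5],[[-0.4,92,-0.7],[0,0,0],5],[[-0.4,95,-0.7],[0,0,0],5],[[-0.4,95,-0.7],[0,0,0],5]]'
```

```text
time: 30.5
ee_pos: [0.5498, -0.1043, 0.2167]
tcp_rot: [-90.0, -0.1, 31.8]
wrist_force: [0.5, -0.2, -1.7]
opening: 0.0126
```

```bash
python3 -m inch '[[[0,0,0],[0,0,0],20],[[0,0,0],[0,0,0],34],[[0,0,0],[0,0,0],34],[[0,0,0],[0,0,0],34],[[0,-40,0],[0,0,0],34],[[0,-85,0],[0,0,0],34],[[0,-98,0],[0,0,0],34],[[0,-98,0],[0,0,0],34],[[0,-98,0],[0,0,0],34]]'
python3 - <<'E'
from h import *
st(); dl(np.array(TIP[3])+.055*UP,MT)
E
```

```text
time: 31.4
ee_pos: [0.5497, -0.1044, 0.3138]
tcp_rot: [-90.0, -0.1, 31.8]
wrist_force: [0.9, -0.0, 0.5]
opening: 0.0338
{'time': 31.4, 'ee_pos': [0.5497, -0.1044, 0.3138], 'tcp_rot': [-90.0181, -0.0698, 31.7943], 'wrist_force': [0.868, -0.0337, 0.5098], 'opening': 0.0338, 'q': [-10.7671, 9.1835, 24.1006, 104.8535, 0.0339, 47.4387]}
shift [ 54.8 108.8 334. ] turn [-1.000e-04  1.700e-03 -4.488e-01]
```

```bash
python3 -m inch '[[[5,0,48],[0,0,0],34],[[13,0,96],[0,0,0],38],[[22,0,144],[0,0,-0.05],42],[[30,0,192],[0,0,-0.15],42],[[40,20,240],[0,0,-0.3],42],[[48,50,285],[0,0.002,-0.449],42],[[55,85,325],[0,0.002,-0.449],42],[[55,109,334],[0,0.002,-0.449],42],[[55,109,334],[0,0.002,-0.449],42],[[55,109,334],[0,0.002,-0.449],42],[[55,109,334],[0,0.002,-0.449],42]]'
python3 - <<'E'
from h import *
st(); dl(np.array(TIP[3])-.039*UP,MT)
E
```

```text
time: 32.5
ee_pos: [0.4214, 0.2083, 0.2059]
tcp_rot: [-90.0, -25.9, 31.7]
wrist_force: [0.3, -0.6, 1.2]
opening: 0.0421
{'time': 32.5, 'ee_pos': [0.4214, 0.2083, 0.2059], 'tcp_rot': [-90.0125, -25.8706, 31.6686], 'wrist_force': [0.2915, -0.5915, 1.1746], 'opening': 0.0421, 'q': [24.3944, -33.1735, -28.2247, 69.2582, 3.1547, 83.4482]}
shift [-1.2 94.4  0.6] turn [ 0.0005 -0.0005  0.0015]
```

```bash
python3 -m inch '[[[-1.2,45,1.2],[0,0,0],42],[[-1.2,80,1.2],[0,0,0],42],[[-1.2,94.5,1.2],[0,0,0],42],[[-1.2,94.5,1.2],[0,0,0],42],[[-1.2,94.5,1.2],[0,0,0],5],[[-1.2,94.5,1.2],[0,0,0],5],[[-1.2,94.5,1.2],[0,0,0],5],[[-1.2,94.5,1.2],[0,0,0],5],[[-1.2,94.5,1.2],[0,0,0],5],[[-1.2,54,1.2],[0,0,0],5],[[-1.2,14,1.2],[0,0,0],5],[[-1.2,-6,1.2],[0,0,0],5],[[19,-49,1.2],[0,0,0.05],5],[[40,-92,1.2],[0,0,0.15],5],[[40,-92,1.2],[0,0,0.3],5],[[40,-92,1.2],[0,0,0.45],5],[[40,-92,1.2],[0,0,0.45],5],[[40,-92,1.2],[0,0,0.45],5]]' 60
python3 - <<'E'
from h import *
st(); s=sock(0); print(s); dl([s[0],s[1],.31],MV)
E
```

```text
time: 34.3
ee_pos: [0.4181, 0.2076, 0.3051]
tcp_rot: [-90.0, -0.0, 31.7]
wrist_force: [-0.6, -0.8, -0.8]
opening: 0.0125
{'time': 34.3, 'ee_pos': [0.4181, 0.2076, 0.3051], 'tcp_rot': [-89.9926, -0.0095, 31.6624], 'wrist_force': [-0.5732, -0.8382, -0.7625], 'opening': 0.0125, 'q': [26.4004, -4.0372, 9.3592, 103.3876, 0.0083, 84.738]}
[ 0.63258996 -0.06951733]
shift [  37.1   -5.  -348.5] turn [-0.0001 -0.0007  0.0002]
```

```bash
python3 -m inch '[[[5,-5,-45],[0,0,0],5],[[10,-5,-92],[0,0,0],5],[[15,-5,-140],[0,0,0],5],[[20,-5,-188],[0,0,0],5],[[25,-5,-236],[0,0,0],5],[[31,-5,-284],[0,0,0],5],[[35,-5,-325],[0,0,0],5],[[37,-5,-344],[0,0,0],5],[[37,-5,-348.5],[0,0,0],5],[[37,-5,-348.5],[0,0,0],5],[[37,-5,-348.5],[0,0,0],5],[[37,-5,-348.5],[0,0,0],5]]'
python3 - <<'E'
from h import *
o=st();s=sock(0); dl([s[0],s[1],.216],MV)
c=bot.camera('wrist'); h=cv2.cvtColor(c['frame'],cv2.COLOR_RGB2HSV); m=cv2.inRange(h,(0,120,60),(7,255,255))|cv2.inRange(h,(173,120,60),(180,255,255))
n,l,S,ce=cv2.connectedComponentsWithStats(cv2.dilate(m,np.ones((3,3))))
print([S[i].tolist() for i in range(1,n) if S[i][4]>60])
E
```

```text
time: 35.5
ee_pos: [0.6318, -0.0686, 0.3116]
tcp_rot: [-90.1, -0.1, 31.7]
wrist_force: [-0.3, 0.1, -1.6]
opening: 0.0125
{'time': 35.5, 'ee_pos': [0.6318, -0.0686, 0.3116], 'tcp_rot': [-90.0615, -0.1211, 31.727], 'wrist_force': [-0.2662, 0.1171, -1.6004], 'opening': 0.0125, 'q': [-6.2054, 20.8787, 38.1311, 107.119, 0.026, 52.0677]}
shift [ 0.  95.6 -1.1] turn [0.0011 0.0005 0.0021]
[[77, 21, 74, 50, 1333], [100, 171, 31, 28, 399], [241, 173, 19, 11, 132], [168, 217, 25, 28, 316], [231, 262, 41, 52, 1032]]
```

Same in-hand picture as before (blobs at 231-272 and 241-260). I'll lower it, then release.

```bash
python3 -m inch '[[[0,25,-1.1],[0,0,0],5],[[0,45,-1.1],[0,0,0],5],[[0,60,-1.1],[0,0,0],5],[[0,75,-1.1],[0,0,0],5],[[0,86,-1.1],[0,0,0],5],[[0,92,-1.1],[0,0,0],5],[[0,95,-1.1],[0,0,0],5],[[0,95,-1.1],[0,0,0],5]]'
```

```text
time: 36.35
ee_pos: [0.6328, -0.0694, 0.2167]
tcp_rot: [-90.1, -0.1, 31.7]
wrist_force: [0.2, -0.0, -1.5]
opening: 0.0124
```

```bash
python3 -m inch '[[[0,0,0],[0,0,0],20],[[0,0,0],[0,0,0],34],[[0,0,0],[0,0,0],34],[[0,0,0],[0,0,0],34],[[0,-40,0],[0,0,0],34],[[0,-85,0],[0,0,0],34],[[0,-98,0],[0,0,0],34],[[0,-98,0],[0,0,0],34],[[0,-98,0],[0,0,0],34]]'
python3 - <<'E'
from h import *
st(); dl(np.array(TIP[4])+.055*UP,MT)
E
```

```text
time: 37.25
ee_pos: [0.6327, -0.0694, 0.3138]
tcp_rot: [-90.1, -0.1, 31.7]
wrist_force: [-0.1, 0.1, -1.1]
opening: 0.0339
{'time': 37.25, 'ee_pos': [0.6327, -0.0694, 0.3138], 'tcp_rot': [-90.0516, -0.1021, 31.7381], 'wrist_force': [-0.0748, 0.1305, -1.0685], 'opening': 0.0339, 'q': [-6.2728, 21.2345, 38.8601, 107.5134, 0.0223, 51.9892]}
shift [-34.6 108.3 394.1] turn [ 0.0007  0.0009 -0.4482]
```

```bash
python3 -m inch '[[[-3,0,48],[0,0,0],34],[[-8,0,96],[0,0,0],38],[[-12,0,144],[0,0,0],42],[[-16,0,192],[0,0,-0.05],42],[[-20,0,240],[0,0,-0.15],42],[[-25,15,288],[0,0,-0.3],42],[[-30,45,335],[0,0,-0.448],42],[[-34,80,370],[0,0,-0.448],42],[[-34.6,108,394],[0,0,-0.448],42],[[-34.6,108,394],[0,0,-0.448],42],[[-34.6,108,394],[0,0,-0.448],42],[[-34.6,108,394],[0,0,-0.448],42]]'
python3 - <<'E'
from h import *
st(); dl(np.array(TIP[4])-.039*UP,MT)
E
```

```text
time: 38.45
ee_pos: [0.396, 0.2473, 0.2045]
tcp_rot: [-90.1, -25.7, 31.8]
wrist_force: [-0.6, -1.4, 0.5]
opening: 0.0418
{'time': 38.45, 'ee_pos': [0.396, 0.2473, 0.2045], 'tcp_rot': [-90.0677, -25.7141, 31.817], 'wrist_force': [-0.5673, -1.4253, 0.5259], 'opening': 0.0418, 'q': [32.1067, -33.6827, -28.6213, 69.3479, -0.1934, 90.261]}
shift [ 0.6 93.7  0.1] turn [ 0.0003  0.0018 -0.0012]
```

```bash
python3 -m inch '[[[0.6,45,0.8],[0,0,0],42],[[0.6,80,0.8],[0,0,0],42],[[0.6,93.7,0.8],[0,0,0],42],[[0.6,93.7,0.8],[0,0,0],42],[[0.6,93.7,0.8],[0,0,0],5],[[0.6,93.7,0.8],[0,0,0],5],[[0.6,93.7,0.8],[0,0,0],5],[[0.6,93.7,0.8],[0,0,0],5],[[0.6,93.7,0.8],[0,0,0],5],[[0.6,53,0.8],[0,0,0],5],[[0.6,13,0.8],[0,0,0],5],[[0.6,-7,0.8],[0,0,0],5],[[21,-50,0.8],[0,0,0.05],5],[[42,-93,0.8],[0,0,0.15],5],[[42,-93,0.8],[0,0,0.3],5],[[42,-93,0.8],[0,0,0.45],5],[[42,-93,0.8],[0,0,0.45],5],[[42,-93,0.8],[0,0,0.45],5]]' 60
python3 - <<'E'
from h import *
st(); s=sock(3); print(s); dl([s[0],s[1],.31],MV)
E
```

```text
time: 40.25
ee_pos: [0.3943, 0.2473, 0.3051]
tcp_rot: [-90.1, 0.2, 31.8]
wrist_force: [-0.8, -0.2, -1.7]
opening: 0.0129
{'time': 40.25, 'ee_pos': [0.3943, 0.2473, 0.3051], 'tcp_rot': [-90.0608, 0.1785, 31.792], 'wrist_force': [-0.8399, -0.2176, -1.6543], 'opening': 0.0129, 'q': [32.1394, -4.0337, 9.3643, 103.5769, -0.0597, 90.3475]}
[ 0.52941004 -0.05648267]
shift [ -45.2   -4.4 -329.5] turn [ 0.0011  0.0016 -0.0031]
```

```bash
python3 -m inch '[[[0,-14,-45],[0,0,0],5],[[-4,-14,-92],[0,0,0],5],[[-8,-14,-140],[0,0,0],5],[[-12,-14,-188],[0,0,0],5],[[-18,-14,-236],[0,0,-0.003],5],[[-28,-14,-284],[0,0,-0.003],5],[[-40,-10,-316],[0,0,-0.003],5],[[-45,-4,-329.5],[0.001,0,-0.003],5],[[-45,-4,-329.5],[0.001,0,-0.003],5],[[-45,-4,-329.5],[0.001,0,-0.003],5],[[-45,-4,-329.5],[0.001,0,-0.003],5]]'
python3 - <<'E'
from h import *
o=st();s=sock(3); dl([s[0],s[1],.216],MV)
c=bot.camera('wrist'); h=cv2.cvtColor(c['frame'],cv2.COLOR_RGB2HSV); m=cv2.inRange(h,(0,120,60),(7,255,255))|cv2.inRange(h,(173,120,60),(180,255,255))
n,l,S,ce=cv2.connectedComponentsWithStats(cv2.dilate(m,np.ones((3,3))))
print([S[i].tolist() for i in range(1,n) if S[i][4]>60])
E
```

```text
time: 41.35
ee_pos: [0.529, -0.0552, 0.3108]
tcp_rot: [-90.1, -0.1, 31.9]
wrist_force: [0.9, -0.1, -1.9]
opening: 0.0123
{'time': 41.35, 'ee_pos': [0.529, -0.0552, 0.3108], 'tcp_rot': [-90.0766, -0.1145, 31.8708], 'wrist_force': [0.86, -0.1341, -1.9082], 'opening': 0.0123, 'q': [-5.9574, 4.9937, 19.1163, 103.9852, 0.0097, 52.1719]}
shift [-0.6 94.8 -1.2] turn [0.0013 0.003  0.002 ]
[[171, 95, 61, 51, 1317], [241, 174, 20, 12, 142], [231, 263, 41, 52, 1045], [350, 275, 24, 18, 197]]
```

```bash
python3 -m inch '[[[0,25,-1.2],[0,0,0],5],[[-0.3,45,-1.2],[0,0,0],5],[[-0.3,60,-1.2],[0,0,0],5],[[-0.3,75,-1.2],[0,0,0],5],[[-0.3,86,-1.2],[0,0,0],5],[[-0.3,92,-1.2],[0,0,0],5],[[-0.3,94.5,-1.2],[0,0,0],5],[[-0.3,94.5,-1.2],[0,0,0],5]]'
```

```text
time: 42.2
ee_pos: [0.5299, -0.0561, 0.2164]
tcp_rot: [-90.1, -0.1, 31.9]
wrist_force: [0.6, -0.1, -1.6]
opening: 0.0126
```

```bash
python3 -m inch '[[[0,0,0],[0,0,0],20],[[0,0,0],[0,0,0],34],[[0,0,0],[0,0,0],34],[[0,0,0],[0,0,0],34],[[0,-40,0],[0,0,0],34],[[0,-85,0],[0,0,0],34],[[0,-98,0],[0,0,0],34],[[0,-98,0],[0,0,0],34],[[0,-98,0],[0,0,0],34]]'
python3 - <<'E'
from h import *
st(); dl(np.array(TIP[5])+.055*UP,MT)
E
```

```text
time: 43.1
ee_pos: [0.5298, -0.0562, 0.3136]
tcp_rot: [-90.1, -0.1, 31.9]
wrist_force: [-0.3, -0.5, -0.7]
opening: 0.0336
{'time': 43.1, 'ee_pos': [0.5298, -0.0562, 0.3136], 'tcp_rot': [-90.0649, -0.0911, 31.899], 'wrist_force': [-0.2795, -0.5018, -0.6642], 'opening': 0.0336, 'q': [-6.055, 5.2718, 19.7423, 104.3588, 0.0048, 52.046]}
shift [ 47.2 108.2 374.6] turn [ 3.000e-04  3.700e-03 -4.484e-01]
```

```bash
python3 -m inch '[[[6,0,48],[0,0,0],34],[[12,0,96],[0,0,0],38],[[18,0,144],[0,0,0],42],[[24,0,192],[0,0,-0.05],42],[[30,0,240],[0,0,-0.15],42],[[37,15,288],[0,0,-0.3],42],[[43,45,330],[0,0.003,-0.448],42],[[47,80,360],[0,0.004,-0.448],42],[[47,108,374.6],[0,0.004,-0.448],42],[[47,108,374.6],[0,0.004,-0.448],42],[[47,108,374.6],[0,0.004,-0.448],42],[[47,108,374.6],[0,0.004,-0.448],42]]'
python3 - <<'E'
from h import *
st(); dl(np.array(TIP[5])-.039*UP,MT)
E
```

```text
time: 44.3
ee_pos: [0.3727, 0.2865, 0.2064]
tcp_rot: [-90.0, -25.8, 31.6]
wrist_force: [-0.2, 0.2, 1.1]
opening: 0.0421
{'time': 44.3, 'ee_pos': [0.3727, 0.2865, 0.2064], 'tcp_rot': [-90.0144, -25.8265, 31.647], 'wrist_force': [-0.2255, 0.2234, 1.0509], 'opening': 0.0421, 'q': [39.6715, -33.074, -28.0943, 69.3754, -3.5009, 97.232]}
shift [-0.9 95.1  0.5] turn [ 0.0007 -0.0008  0.0008]
```

```bash
python3 -m inch '[[[-0.9,45,1],[0,0,0],42],[[-0.9,80,1],[0,0,0],42],[[-0.9,95,1],[0,0,0],42],[[-0.9,95,1],[0,0,0],42],[[-0.9,95,1],[0,0,0],5],[[-0.9,95,1],[0,0,0],5],[[-0.9,95,1],[0,0,0],5],[[-0.9,95,1],[0,0,0],5],[[-0.9,95,1],[0,0,0],5],[[-0.9,55,1],[0,0,0],5],[[-0.9,15,1],[0,0,0],5],[[-0.9,-5,1],[0,0,0],5],[[20,-48,1],[0,0,0.05],5],[[41,-91,1],[0,0,0.15],5],[[41,-91,1],[0,0,0.3],5],[[41,-91,1],[0,0,0.45],5],[[41,-91,1],[0,0,0.45],5],[[41,-91,1],[0,0,0.45],5]]' 60
python3 - <<'E'
from h import *
st(); s=sock(1); print(s); dl([s[0],s[1],.31],MV)
E
```

```text
time: 46.1
ee_pos: [0.3707, 0.2864, 0.3052]
tcp_rot: [-90.0, 0.0, 31.6]
wrist_force: [0.7, -0.2, -1.2]
opening: 0.0124
{'time': 46.1, 'ee_pos': [0.3707, 0.2864, 0.3052], 'tcp_rot': [-90.0335, 0.0273, 31.6273], 'wrist_force': [0.6773, -0.1708, -1.1959], 'opening': 0.0124, 'q': [37.7107, -3.7739, 9.6206, 103.4252, -0.0304, 96.0834]}
[ 0.61243915 -0.02158044]
shift [  44.3   -4.6 -389. ] turn [ 0.0006 -0.0013 -0.0005]
```

```bash
python3 -m inch '[[[5,-5,-45],[0,0,0],5],[[10,-5,-92],[0,0,0],5],[[16,-5,-140],[0,0,0],5],[[22,-5,-188],[0,0,0],5],[[28,-5,-236],[0,0,0],5],[[34,-5,-284],[0,0,0],5],[[39,-5,-332],[0,0,0],5],[[43,-5,-370],[0,0,0],5],[[44.3,-5,-389],[0,0,0],5],[[44.3,-5,-389],[0,0,0],5],[[44.3,-5,-389],[0,0,0],5],[[44.3,-5,-389],[0,0,0],5],[[44.3,-5,-389],[0,0,0],5]]'
python3 - <<'E'
from h import *
o=st();s=sock(1); dl([s[0],s[1],.216],MV)
c=bot.camera('wrist'); h=cv2.cvtColor(c['frame'],cv2.COLOR_RGB2HSV); m=cv2.inRange(h,(0,120,60),(7,255,255))|cv2.inRange(h,(173,120,60),(180,255,255))
n,l,S,ce=cv2.connectedComponentsWithStats(cv2.dilate(m,np.ones((3,3))))
print([S[i].tolist() for i in range(1,n) if S[i][4]>60])
E
```

```text
time: 47.4
ee_pos: [0.6116, -0.0206, 0.3118]
tcp_rot: [-90.1, -0.1, 31.7]
wrist_force: [-0.6, 0.1, -2.3]
opening: 0.0122
{'time': 47.4, 'ee_pos': [0.6116, -0.0206, 0.3118], 'tcp_rot': [-90.1084, -0.0815, 31.6998], 'wrist_force': [-0.6007, 0.054, -2.2645], 'opening': 0.0122, 'q': [-1.9101, 17.0048, 33.1986, 106.066, -0.0452, 56.3901]}
shift [ 0.1 95.8 -1.1] turn [ 0.0019 -0.      0.0014]
[[78, 80, 70, 46, 1389], [101, 171, 31, 28, 368], [240, 173, 20, 13, 143], [99, 240, 28, 28, 362], [231, 262, 41, 52, 1047], [169, 281, 17, 9, 124]]
```

```bash
python3 -m inch '[[[0,25,-1.1],[0,0,0],5],[[0.1,45,-1.1],[0,0,0],5],[[0.1,60,-1.1],[0,0,0],5],[[0.1,75,-1.1],[0,0,0],5],[[0.1,86,-1.1],[0,0,0],5],[[0.1,92,-1.1],[0,0,0],5],[[0.1,95.3,-1.1],[0,0,0],5],[[0.1,95.3,-1.1],[0,0,0],5]]'
```

```text
time: 48.25
ee_pos: [0.6127, -0.0215, 0.2166]
tcp_rot: [-90.1, -0.1, 31.7]
wrist_force: [-0.1, 0.5, -0.5]
opening: 0.0126
```

```bash
python3 -m inch '[[[0,0,0],[0,0,0],20],[[0,0,0],[0,0,0],34],[[0,0,0],[0,0,0],34],[[0,0,0],[0,0,0],34],[[0,-40,0],[0,0,0],34],[[0,-85,0],[0,0,0],34],[[0,-98,0],[0,0,0],34],[[0,-98,0],[0,0,0],34],[[0,-98,0],[0,0,0],34]]'
python3 - <<'E'
from h import *
st(); dl(np.array(TIP[6])+.055*UP,MT)
E
```

```text
time: 49.15
ee_pos: [0.6127, -0.0215, 0.3138]
tcp_rot: [-90.1, -0.1, 31.7]
wrist_force: [-0.3, 0.0, 0.0]
opening: 0.0339
{'time': 49.15, 'ee_pos': [0.6127, -0.0215, 0.3138], 'tcp_rot': [-90.0984, -0.0668, 31.7072], 'wrist_force': [-0.2972, 0.042, 0.0482], 'opening': 0.0339, 'q': [-1.9849, 17.3145, 33.8178, 106.3932, -0.0448, 56.3079]}
shift [-42.8 107.9 434.8] turn [ 0.0017  0.0005 -0.4488]
```

```bash
python3 -m inch '[[[-5,0,48],[0,0,0],34],[[-10,0,96],[0,0,0],38],[[-15,0,144],[0,0,0],42],[[-20,0,192],[0,0,0],42],[[-25,0,240],[0,0,-0.05],42],[[-30,0,288],[0,0,-0.15],42],[[-34,15,336],[0,0,-0.3],42],[[-38,45,380],[0,0,-0.449],42],[[-42,80,415],[0,0,-0.449],42],[[-42.8,108,435],[0.001,0,-0.449],42],[[-42.8,108,435],[0.001,0,-0.449],42],[[-42.8,108,435],[0.001,0,-0.449],42],[[-42.8,108,435],[0.001,0,-0.449],42]]'
python3 - <<'E'
from h import *
st(); dl(np.array(TIP[6])-.039*UP,MT)
E
```

```text
time: 50.45
ee_pos: [0.3484, 0.3258, 0.2056]
tcp_rot: [-90.0, -25.8, 31.7]
wrist_force: [0.3, 0.5, 0.3]
opening: 0.0421
{'time': 50.45, 'ee_pos': [0.3484, 0.3258, 0.2056], 'tcp_rot': [-90.0486, -25.8271, 31.7121], 'wrist_force': [0.3036, 0.4703, 0.3077], 'opening': 0.0421, 'q': [47.0534, -31.4927, -27.2211, 69.2622, -6.6659, 103.8725]}
shift [-0.7 94.3  0.3] turn [0.0008 0.0002 0.0008]
```

```bash
python3 -m inch '[[[-0.7,45,0.8],[0,0,0],42],[[-0.7,80,0.8],[0,0,0],42],[[-0.7,94.3,0.8],[0,0,0],42],[[-0.7,94.3,0.8],[0,0,0],42],[[-0.7,94.3,0.8],[0,0,0],5],[[-0.7,94.3,0.8],[0,0,0],5],[[-0.7,94.3,0.8],[0,0,0],5],[[-0.7,94.3,0.8],[0,0,0],5],[[-0.7,94.3,0.8],[0,0,0],5],[[-0.7,54,0.8],[0,0,0],5],[[-0.7,14,0.8],[0,0,0],5],[[-0.7,-6,0.8],[0,0,0],5],[[20,-49,0.8],[0,0,0.05],5],[[41,-92,0.8],[0,0,0.15],5],[[41,-92,0.8],[0,0,0.3],5],[[41,-92,0.8],[0,0,0.45],5],[[41,-92,0.8],[0,0,0.45],5],[[41,-92,0.8],[0,0,0.45],5]]' 60
python3 - <<'E'
from h import *
st(); s=sock(2); print(s); dl([s[0],s[1],.31],MV)
E
```

```text
time: 52.25
ee_pos: [0.3462, 0.3254, 0.3052]
tcp_rot: [-90.1, 0.0, 31.7]
wrist_force: [-0.3, -0.5, -2.1]
opening: 0.0125
{'time': 52.25, 'ee_pos': [0.3462, 0.3254, 0.3052], 'tcp_rot': [-90.0829, 0.021, 31.6666], 'wrist_force': [-0.256, -0.5171, -2.0999], 'opening': 0.0125, 'q': [43.2743, -2.8758, 10.4761, 103.3892, -0.077, 101.6077]}
[ 0.56084919 -0.01506312]
shift [   4.    -4.2 -402.5] turn [ 0.0014 -0.0006 -0.0004]
```

```bash
python3 -m inch '[[[0,-5,-45],[0,0,0],5],[[1,-5,-92],[0,0,0],5],[[2,-5,-140],[0,0,0],5],[[3,-5,-188],[0,0,0],5],[[3,-5,-236],[0,0,0],5],[[4,-5,-284],[0,0,0],5],[[4,-5,-332],[0,0,0],5],[[4,-5,-372],[0,0,0],5],[[4,-5,-395],[0,0,0],5],[[4,-5,-402.5],[0,0,0],5],[[4,-5,-402.5],[0,0,0],5],[[4,-5,-402.5],[0,0,0],5],[[4,-5,-402.5],[0,0,0],5],[[4,-5,-402.5],[0,0,0],5]]'
python3 - <<'E'
from h import *
o=st();s=sock(2); dl([s[0],s[1],.216],MV)
c=bot.camera('wrist'); h=cv2.cvtColor(c['frame'],cv2.COLOR_RGB2HSV); m=cv2.inRange(h,(0,120,60),(7,255,255))|cv2.inRange(h,(173,120,60),(180,255,255))
n,l,S,ce=cv2.connectedComponentsWithStats(cv2.dilate(m,np.ones((3,3))))
print([S[i].tolist() for i in range(1,n) if S[i][4]>60])
E
```

```text
time: 53.65
ee_pos: [0.5605, -0.0141, 0.3114]
tcp_rot: [-90.1, -0.0, 31.7]
wrist_force: [0.1, 0.8, -2.1]
opening: 0.0125
{'time': 53.65, 'ee_pos': [0.5605, -0.0141, 0.3114], 'tcp_rot': [-90.1165, -0.0329, 31.7455], 'wrist_force': [0.1011, 0.7817, -2.0971], 'opening': 0.0125, 'q': [-1.4014, 9.1887, 23.8191, 104.5392, -0.0795, 56.853]}
shift [-0.2 95.4 -0.8] turn [0.002  0.0008 0.0006]
[[124, 114, 65, 48, 1323], [240, 173, 20, 15, 149], [169, 216, 25, 29, 367], [297, 235, 25, 27, 332], [231, 262, 41, 52, 1052], [168, 280, 17, 10, 135], [227, 319, 13, 26, 199]]
```

```bash
python3 -m inch '[[[0,25,-0.8],[0,0,0],5],[[-0.2,45,-0.8],[0,0,0],5],[[-0.2,60,-0.8],[0,0,0],5],[[-0.2,75,-0.8],[0,0,0],5],[[-0.2,86,-0.8],[0,0,0],5],[[-0.2,92,-0.8],[0,0,0],5],[[-0.2,95,-0.8],[0,0,0],5],[[-0.2,95,-0.8],[0,0,0],5]]'
```

```text
time: 54.5
ee_pos: [0.561, -0.0151, 0.2165]
tcp_rot: [-90.1, -0.0, 31.7]
wrist_force: [-0.5, 0.5, -1.7]
opening: 0.0123
```

```bash
python3 -m inch '[[[0,0,0],[0,0,0],20],[[0,0,0],[0,0,0],34],[[0,0,0],[0,0,0],34],[[0,0,0],[0,0,0],34],[[0,-40,0],[0,0,0],34],[[0,-85,0],[0,0,0],34],[[0,-120,0],[0,0,0],34],[[-20,-120,40],[0,0,0],34],[[-40,-120,80],[0,0,0],34],[[-50,-120,120],[0,0,0],50],[[-50,-120,160],[0,0,0],50],[[-50,-120,200],[0,0,0],50],[[-50,-120,200],[0,0,0],50],[[-50,-120,200],[0,0,0],50]]'
python3 - <<'E'
from h import *
st(); s=bot.camera('scene'); t=bot.camera('top')
a=s['frame'][100:290,130:410,::-1]; b=t['frame'][90:270,110:420,::-1]
a=cv2.resize(a,(560,380),interpolation=2); b=cv2.resize(b,(380,220),interpolation=2)
im=np.zeros((600,560,3),'uint8'); im[:380]=a; im[380:,:380]=b; cv2.imwrite('pics/end.png',im)
for k in range(6): print(k,(np.array(proj(s,[*sock(k),.255]))-[130,100])@np.diag([2,2]))
E
```

```text
time: 55.9
ee_pos: [0.4128, 0.1294, 0.3364]
tcp_rot: [-90.1, -0.1, 31.9]
wrist_force: [-0.2, -0.3, -0.1]
opening: 0.0499
{'time': 55.9, 'ee_pos': [0.4128, 0.1294, 0.3364], 'tcp_rot': [-90.1485, -0.0882, 31.8691], 'wrist_force': [-0.204, -0.2909, -0.0507], 'opening': 0.0499, 'q': [17.4782, -7.2209, 10.1037, 107.2023, -0.1219, 75.6091]}
0 [125.74385933 183.46169405]
1 [171.59470963 185.76373647]
2 [199.73000633 156.71138062]
3 [182.91100221 127.57696788]
4 [140.09184717 125.66211371]
5 [111.1624833  152.51626711]
```

View pics/end.png

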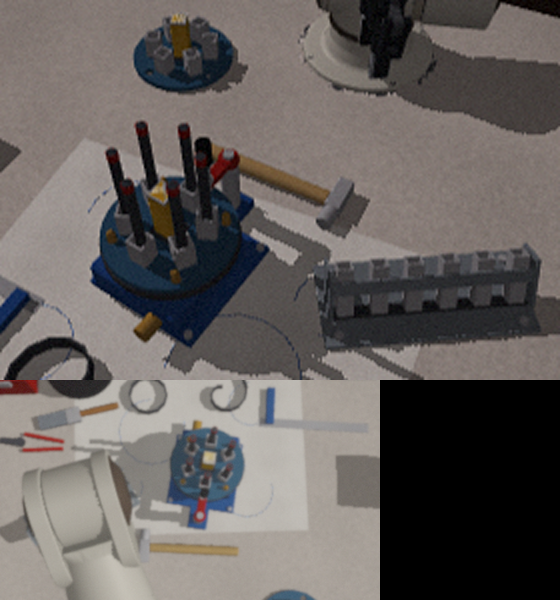

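All six bars stand in the sockets, with tops at crop (125,185), (172,185), (201,158), (184,127), (141,126) and (112,153), each within 2 px of where it should be. The rack is empty, the clamp points in over the rim, and the bystanders are where they were. I'm handing in.

```bash
python3 -c "
from workcell import bot
print(bot.job_done())"
```

```text
the job is handed in; nothing more can be done
None
```

The positioner is set up and the job is handed in, at about 56 s of the 210 s allowed; the hand-in reports no verdict.

- **Clamp:** I swung it clear to about 1.37 rad. After the disc was seated I swung it back to its stop.
- **Disc:** I picked up the disc farthest to the robot's right by its post and turned it 13.6° to match the studs. I lowered it under force monitoring and released it only once its weight was carried.
- **Bars:** All six bars from the rack stand one to a socket.

**Last checks:**
- In the final pictures, all six bar tops lie within about 2 px of where upright bars on the socket floors should show.
- The studs showed through all four holes after seating.
- The clamp points in over the rim, the rack is empty, and the tools and bent pieces look unmoved. I judged these by eye.

**Disagreements:**
- My position estimates for the faceplate differed by about 2 to 6 mm. I settled the offset by looking at the studs through the holes.
- The top camera showed the bar tips about 2 to 4 px off the wrist-camera fit. I used the wrist fit, and all six bars were gripped and placed with it.

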